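# Weigh a wound choke on the beam balance

### The job

Weigh the wound choke: hang it by the cross-pin of its bail in the notch at the short end of the beam balance and let go, then slide the poise out along the beam until the beam floats level, its tip about the middle of the loop, and leave everything free and still. The beam rides on knife edges, so set the choke down gently and only ever nudge the poise with a closed fingertip: do not grip it, and never lean on the beam, the poise or the hung choke with more than about a kilogram. Leave the other parts on the bench where they are.

Things in the scene. Friction and masses are not known exactly. Their poses are not given: they have to be found in the camera images.
- coil_grip (a point): Loose wound choke (coil): copper ring coil 62 mm across, 30 mm high, lying flat, 290-440 g (varies), mass low; clamp plate to 34 mm. Stiff bail: two upright steel straps 14 mm wide, 4 mm thick, outer faces 38 mm apart along x (30 mm gap), up to 83 mm. Point midway between the straps, 62 mm above its underside, z up: grip from above, fingers closing along x on the straps' outer faces
- coil_pin (a point): Middle of the bail's round polished cross-pin, 6 mm in diameter, which joins the straps along x, 78 mm above the choke's underside (16 mm above coil_grip). Below it is an open window 30 mm wide and 41 mm high, through which the end of the beam is to pass as the choke is brought along the beam
- stand: Fixed balance stand. Origin on the table straight below the pivot, z up, y along the beam: short load end to -y, long end with poise to +y. Base plate 110 by 470 mm, 16 mm high, y -145 to +325 mm. Pivot axis along x, 140 mm up, in a forked column 34 mm wide, 152 mm high. At y +303 mm a post with a steel loop around the beam's tip, top 167 mm up; black marks on the loop show level
- beam (a joint): Tilt of the beam (rad): 0 level, positive = long (poise) end up; stops at -0.06 and +0.06. A moment of 0.14 N m per rad acts towards level; the swing is damped and settles in about 1.5 s. Unloaded it lies with the long end down (-0.06); with the choke hung and the poise still at its start the load end is down (+0.06)
- lever: The beam: aluminium bar 8 mm thick (x), 14 mm high. Origin on the pivot axis, which is also the bar's axis; y along the bar to the long end, z up; upper edge at z = +7 mm. Load end at y = -118 mm, tip at +318 mm. Its own weight (0.14 kg) gives a moment of 0.0120 kg m down on the long side
- notch (a point): Where the pin's middle comes to rest in the 90 degree V notch in the beam's upper edge: 100 mm from the pivot on the short side, 18 mm from that end, 4 mm above the bar's axis. The V is 14 mm wide at the top, 7 mm deep. Axes as the beam's
- beam_tip (a point): Point on the beam's thin tip, inside the loop, 303 mm from the pivot on the long side; 18 mm up or down from level at the stops
- poise (a joint): Place of the poise on the beam (m): 0 inner end, 0.19 outer end; its middle is 50 mm plus this from the pivot. Sliding takes about 1 N, and it stays where it is left. The poise weighs 160 g. At balance, about: choke mass x 100 mm = 160 g x poise distance from pivot + 0.0120 kg m
- poise_tab (a point): Middle of the push tab on top of the poise: upright steel plate 26 mm wide across the beam (x), 10 mm thick along it (y), 12 to 52 mm above the bar's axis (this point 32 mm). The poise's body below is a block 34 mm (x) by 28 mm (y), 22 mm below to 12 mm above the bar's axis
- transformer: Small transformer, 56 by 54 mm, 33 mm high, no bail; leave alone. Origin under its centre
- core_ring: Bare dark ring core, 58 mm across, 22 mm high; leave alone. Origin under its centre
- board: Green circuit board 120 by 85 mm lying flat, about 18 mm high; leave alone. Origin under its centre
- screwdriver: Screwdriver lying flat, 160 mm long; leave alone. Origin under its middle
- reel: Reel of solder, 54 mm across, 42 mm high; leave alone. Origin under its centre
- meter: Handheld meter lying flat, 170 by 85 mm, 42 mm high; leave alone. Origin under its centre
- capacitor: Upright can capacitor, 35 mm across, 53 mm high; leave alone. Origin under its centre
Things that resemble listed ones, but are neither listed nor needed, are in the scene too. What is shaped like the part that bears coil_grip but blue or purple is not meant.

How it is judged:
By the outcome, as a careful person would: the job done as asked, in the order asked, and still so for the second after the job is handed in, with the robot touching nothing.
It also fails if it takes over 72 s, if anything falls off the work surface, if the arm or the gripper's body presses on something with over 40 N, if the wrist force passes 120 N, or if a joint passes its speed limit or range.

### The arm

A 6-joint arm with a two-finger parallel gripper is mounted at the origin on the work surface. World frame = base frame: x ahead of the robot, y to its left, z up, the work surface at z = 0. Lengths are in mm, angles in rad, forces in N, time in s.
With the tool pointing down it reaches from about 275 to 750 mm from the base axis. Payload 10.2 kg.
Tool frame: the origin (TCP) lies midway between the tips of the shut fingers; the grasp point (between the pads) lies 19 mm behind it; y points along the fingers, z is the direction in which the jaws open and shut, and the axes are right-handed (so a half turn about y gives the same grasp; the last joint's range is limited). The gripper opens to 85 mm and grips with 20 to 120 N. Pads are 22 mm wide; open, the fingers measure 114 mm over their backs; the gripper's body (76 mm by 85 mm) begins 54 mm behind the grasp point. The pads swing forward as they close: fully open they stand 13 mm farther back than shut.
Start: joints at [-1.529, 0.313, 1.498, -0, 1.331, -0.223], TCP at [137.388, -506.71, 193.794] pointing down, gripper open.
Joint ranges: [-2.94, 2.94], [-0.97, 2.17], [0.19, 2.56], [-1.23, 4.37], [0.02, 3.11], [-2.88, 2.88]. Speed limits (rad/s): [2.39, 2.39, 3.01, 3.14, 3.14, 3.14].

### API

Orientations are given as a unit quaternion [w, x, y, z].
In Python, from rig import ctrl gives the robot as it stands.
- The arm moves only by the shell command python3 -m inch 'ROWS' [OPENING] [FORCE]. ROWS is JSON, one flat list of numbers, 6 for each row, row after row: the shift along the tool's x, y, z in cm, then the turn, a rotation vector about the tool's x, y, z in rad. A call has 1 to 8 rows; each row is the pose to reach, as a shift and turn from the pose commanded when the call began, along the tool's axes at that moment; what a row does not reach only later rows make up. A row lasts 1/12 s, in which the tool goes at most 41.7 mm and 7.16 degrees, less where a joint would pass 70% of its speed; a pose out of reach is approached as far as the arm can. A call with a gripper value outside its range is refused whole. OPENING is the gripper command: -1 is fully open, 1 is shut, values between are in proportion, set as the call begins (- or left out, the last holds). The fingers move at their own pace and stop on an object; FORCE is the grip in N (left out, the last holds). Time passes only in rows, so rows that repeat a pose let the fingers close. It gives the time, the measured TCP pose, the force and the opening at its end, in the units of the state.
- ctrl.sense(): the state, without advancing time (a new reading comes with each control period).
- ctrl.capture(name): name is "scene" or "top"; returns the picture (480x640x3 uint8, red, green, blue); there is no depth.
- ctrl.get_calibration(name): a dict with "fx", "fy", "cx", "cy" (pixels), "k1" (the pictures are not rectified: a ray, as slopes to the right and down, at radius r is drawn at 1 + k1 r^2 times it, then the intrinsics apply), "world_to_cam" (4x4, takes a point from world to camera coordinates). Camera axes: x right, y down, z forward; pixel columns grow to the right and rows downward; lengths in mm; the calibration is good to about 2 mm. A picture is of the moment at which its call begins. get_calibration takes no time and is no camera call.
- ctrl.finish_job(): hands the job in, once; it reports no verdict.
Trained networks look in the newest picture that a camera, given by its name, has taken for a name from the list of things; names that differ only in an ending like _2 or _b are one class to them, and where a whole thing is asked for, a point or a joint stands for the part that bears it (a point fixed in the world has none). Each returns a list of dicts, best first, with "score" (0 to 1); they miss things now and then, are a little off and sometimes report something else, mostly with a low value. They report only what shows in the picture. A call takes as long as a camera call. They do not tell look-alikes from the thing itself.
- ctrl.search_frame(thing, camera): "uv" ([column, row] in pixels, amid what is visible of it).
The state is a dict: "time_s": time; "joints": joint angles; "dq": joint speeds; "tau": joint torques, N m; "eef_pos": TCP position; "ee_rot": TCP orientation; "force": force on the tool from outside, world axes, zero at the start; "wrist_torque": the same for the moment, N m; "grip_width": opening from 0.0 (shut) to 1.0 (fully open).
Only numpy, scipy, OpenCV 4.12 (cv2) and the standard library are available. Lean on these libraries where they do the work, as an engineer would, in place of code of your own. Each camera call takes 0.05 s, during which the arm holds its last target.

## Working session

There is one attempt and no reset: what is moved stays moved. The work goes in short steps, Python scripts to look and compute and a shell command to move; the robot and the scene stay as the last step left them, time stands still between calls to the robot, and variables do not carry over. Pictures are saved under pics/ and viewed, and the job is handed in when it is done.

```bash
ls; mkdir -p pics; python3 - <<'E'
from rig import ctrl
import cv2, numpy as np
print(ctrl.sense())
for n in ("scene","top"):
    im=ctrl.capture(n); cv2.imwrite(f"pics/{n}0.png",im[:,:,::-1])
    c=ctrl.get_calibration(n); print(n,{k:(np.round(v,4).tolist()) for k,v in c.items()})
    for t in ["coil_grip","coil_pin","stand","lever","notch","beam_tip","poise_tab","poise","transformer","core_ring","board","screwdriver","reel","meter","capacitor"]:
        try: print(t,[(np.round(d["uv"],1).tolist(),round(d["score"],2)) for d in ctrl.search_frame(t,n)][:4])
        except Exception as e: print(t,e)
E
```

```text
pics
{'time_s': 0.0, 'joints': array([-1.52940163e+00,  3.13492063e-01,  1.49842713e+00,  1.24129820e-05,
        1.33099765e+00, -2.23431658e-01]), 'dq': array([-0.00052807,  0.00047672, -0.00110414,  0.00033707,  0.00146865,
       -0.00082428]), 'tau': array([-5.80266933e-04, -4.12269115e+01, -2.59738773e+01, -2.72749476e-04,
        4.07656305e-03, -2.33715340e-06]), 'eef_pos': array([ 137.37740404, -506.39759984,  193.21732995]), 'ee_rot': array([ 0.09340263, -0.09330903,  0.70138273, -0.70045103]), 'force': array([ 0.4264204 , -0.01375286,  0.32538763]), 'wrist_torque': array([-0.01144698, -0.00877103, -0.02715631]), 'grip_width': 0.99917085213452}
scene {'fx': 583.0694, 'fy': 583.0694, 'cx': 321.2017, 'cy': 239.1089, 'k1': -0.1776, 'world_to_cam': [[0.8316, 0.5552, 0.0136, -466.0186], [0.3529, -0.5093, -0.7849, -83.6947], [-0.4289, 0.6576, -0.6194, 1482.53], [0.0, 0.0, 0.0, 1.0]]}
coil_grip [([217.4, 284.5], 0.84), ([118.3, 340.2], 0.68), ([167.9, 297.5], 0.62), ([334.3, 203.6], 0.51)]
coil_pin [([171.8, 294.2], 0.95), ([215.2, 320.2], 0.83), ([118.6, 339.2], 0.74), ([217.1, 2
[... 715 characters left out ...]
 0.0, 1.0]]}
coil_grip [([393.0, 286.1], 0.88), ([359.8, 316.5], 0.85), ([390.5, 331.9], 0.68), ([271.7, 230.7], 0.68)]
coil_pin [([359.4, 315.0], 0.95), ([391.8, 285.3], 0.8), ([447.9, 338.6], 0.68), ([396.0, 337.7], 0.67)]
stand [([267.2, 237.9], 0.57)]
lever [([272.8, 232.7], 0.69)]
notch [([270.3, 230.7], 0.91), ([413.0, 242.1], 0.44)]
beam_tip [([272.6, 234.1], 0.8)]
poise_tab [([272.6, 230.0], 0.77)]
poise [([273.3, 232.1], 0.74)]
transformer [([437.2, 297.1], 0.64), ([430.0, 189.7], 0.26)]
core_ring [([414.2, 254.7], 0.56)]
board [([204.5, 301.4], 0.57)]
screwdriver [([290.3, 296.0], 0.58)]
reel [([352.4, 177.7], 0.68)]
meter [([428.7, 190.2], 0.92)]
capacitor [([317.3, 173.4], 0.44)]
```

View pics/scene0.png

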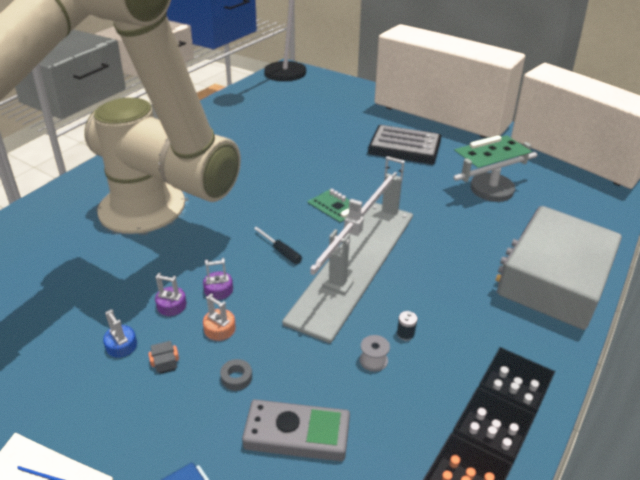

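View pics/top0.png

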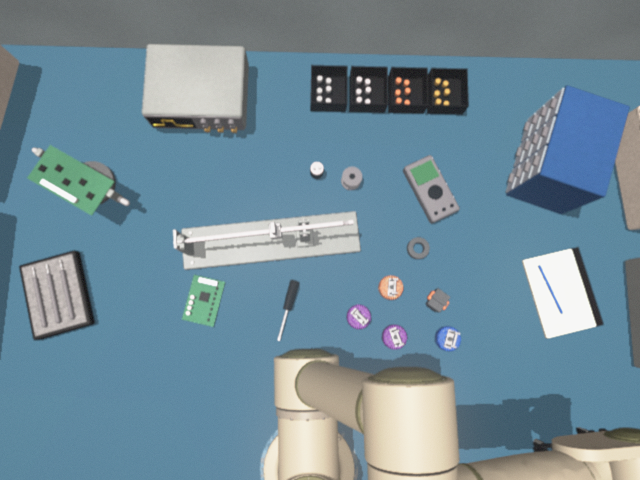

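The scene view shows the copper/orange choke with its bail at (218,320) and the balance running from (318,265) to (395,170). In the top view the choke is at (392,287) and the stand at (270,240). Two purple chokes and one blue one are the look-alikes.

```bash
cat > h.py <<'E'
import numpy as np, cv2
from rig import ctrl
def cal(n):
    c=ctrl.get_calibration(n); return c
def proj(n,P):
    c=cal(n); T=np.array(c["world_to_cam"]); P=np.atleast_2d(P).astype(float)
    q=P@T[:3,:3].T+T[:3,3]; s=q[:,:2]/q[:,2:]; r2=(s**2).sum(1,keepdims=True); s=s*(1+c["k1"]*r2)
    return s*[c["fx"],c["fy"]]+[c["cx"],c["cy"]]
def ray(n,uv):
    c=cal(n); T=np.array(c["world_to_cam"]); d=(np.array(uv,float)-[c["cx"],c["cy"]])/[c["fx"],c["fy"]]
    s=d.copy()
    for _ in range(20): s=d/(1+c["k1"]*(s@s))
    R=T[:3,:3]; o=-R.T@T[:3,3]; v=R.T@np.r_[s,1]; return o,v/np.linalg.norm(v)
def onz(n,uv,z):
    o,v=ray(n,uv); return o+v*(z-o[2])/v[2]
def tri(a,b): # uv scene, uv top
    o1,v1=ray("scene",a);o2,v2=ray("top",b)
    A=np.c_[v1,-v2]; t=np.linalg.lstsq(A,o2-o1,rcond=None)[0]
    p,q=o1+t[0]*v1,o2+t[1]*v2; return (p+q)/2,np.linalg.norm(p-q)
def crop(n,src,u0,v0,w,h,k,out,draw=None):
    im=cv2.imread(src)[v0:v0+h,u0:u0+w]; im=cv2.resize(im,None,fx=k,fy=k,interpolation=cv2.INTER_CUBIC)
    for P,col in (draw or []):
        for p in proj(n,P): cv2.circle(im,tuple(int(round(x)) for x in ((p-[u0,v0]+.5)*k)),2,col,-1)
    for i in range(0,w,10): cv2.line(im,(i*k,0),(i*k,4 if i%50 else 12),(0,255,255),1)
    for i in range(0,h,10): cv2.line(im,(0,i*k),(4 if i%50 else 12,i*k),(0,255,255),1)
    cv2.imwrite(out,im)
E
python3 - <<'E'
from h import *
crop("top","pics/top0.png",170,200,200,80,4,"pics/t1.png")
crop("scene","pics/scene0.png",280,150,140,190,3,"pics/s1.png")
crop("top","pics/top0.png",340,260,130,100,6,"pics/t2.png")
crop("scene","pics/scene0.png",90,250,160,120,5,"pics/s2.png")
E
```

```text
(no output)
```

View pics/t1.png

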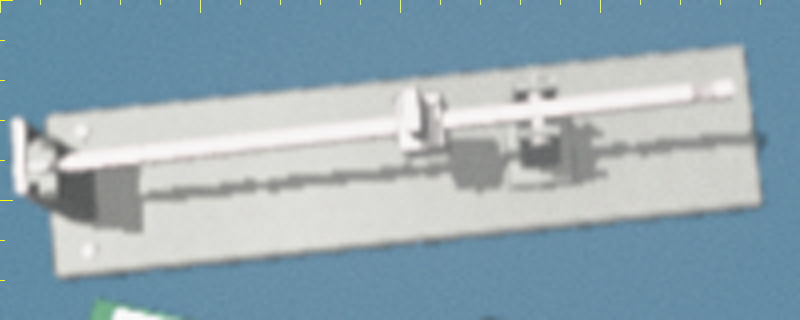

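View pics/s1.png

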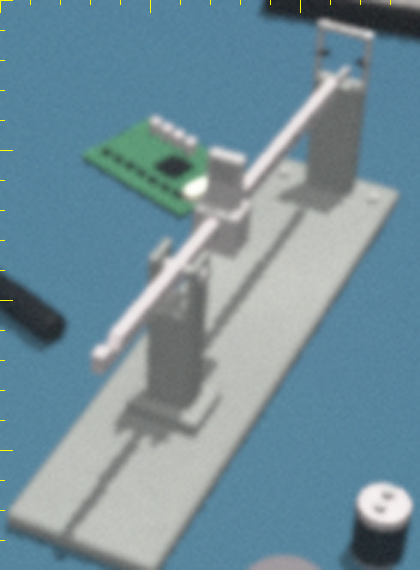

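View pics/t2.png

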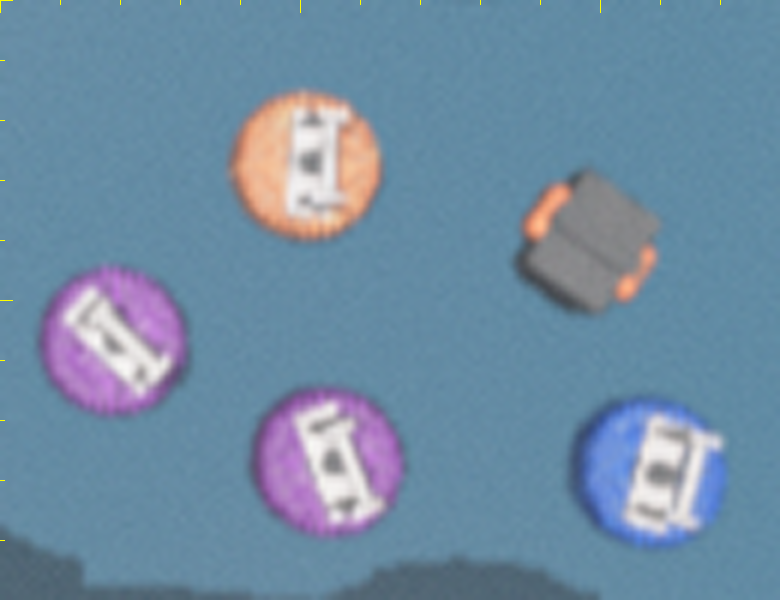

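View pics/s2.png

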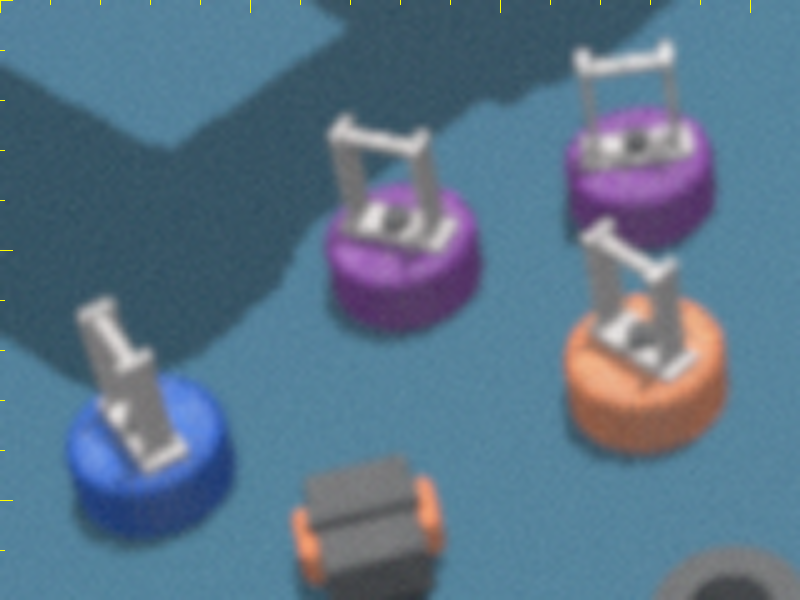

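```bash
python3 - <<'E'
from h import *
from scipy.optimize import least_squares
cs=[(182,229),(355.5,212),(360,251.2),(184.2,268.7)]
cc=[(280+8/3,150+522/3),(280+160/3,150+567/3),(280+398/3,150+195/3)]
L=lambda x,y,z:(x,y,z)
# stand local: y+ long end. top-left in image = long end. 
def W(p,loc):
    x,y,a=p[:3]; c,s=np.cos(a),np.sin(a); loc=np.array(loc,float); return np.c_[x+c*loc[:,0]-s*loc[:,1],y+s*loc[:,0]+c*loc[:,1],loc[:,2]]
for u in cs: print(onz("top",u,16).round(1))
for u in cc: print(onz("scene",u,16).round(1))
print("tip", onz("top",(170+60/4,200+162/4),140).round(1), "load end",onz("top",(170+735/4,200+88/4),150).round(1))
# fit
loc_t=[(55,325,16),(55,-145,16),(-55,-145,16),(-55,325,16)]
loc_s=[(-55,-145,16),(55,-145,16),(55,325,16)]
def f(p): return np.r_[(proj("top",W(p,loc_t))-cs).ravel(),(proj("scene",W(p,loc_s))-cc).ravel()]
m=onz("top",(268,240),16)
r=least_squares(f,[m[0],m[1]-60,0.1]); print("stand",r.x.round(3)); print(r.fun.round(1))
# coil
lt=[(19,0,80),(-19,0,80)]; ut=[(397.2,278.7),(395.8,294.7)]; us=[(222.4,303.6),(210,296)]
print("pin",[ (a,)+() for a in [tri(us[0],ut[0]),tri(us[1],ut[1])]])
ctop=(391.3,287.5)
print("ctr",onz("top",ctop,30))
print("mid", tri(np.mean(us,0),np.mean(ut,0)))
E
```

```text
[599.5 345.9  16. ]
[ 655. -116.   16.]
[ 548.7 -128.3   16. ]
[493.9 333.8  16. ]
[ 557.  -132.4   16. ]
[ 661.  -108.9   16. ]
[602.4 346.   16. ]
tip [549.8 303.9 140. ] load end [600.7 -98.6 150. ]
stand [5.88152e+02 2.09620e+01 1.29000e-01]
[-1.7 -0.5 -0.1 -2.3  0.6 -1.3 -0.9  0.8 -1.1 -1.7 -1.7  2.3  0.2 -1. ]
pin [((array([ 473.54819615, -211.0317764 ,   88.88214855]), np.float64(5.624352919610259)),), ((array([ 435.39333634, -206.7812539 ,   84.21842811]), np.float64(9.02440587105041)),)]
ctr [ 453.10969215 -208.35661849   30.        ]
mid (array([ 454.51536447, -208.88074417,   86.44171775]), np.float64(7.4630656124576955))
```

```bash
cat >> h.py <<'E'
def W(p,loc):
    x,y,a=p[:3]; c,s=np.cos(a),np.sin(a); loc=np.array(loc,float); return np.c_[x+c*loc[:,0]-s*loc[:,1],y+s*loc[:,0]+c*loc[:,1],loc[:,2]]
def coilpts():
    t=np.linspace(0,2*np.pi,48,endpoint=False)
    r1=np.c_[31*np.cos(t),31*np.sin(t),0*t+30]; r0=np.c_[31*np.cos(t),31*np.sin(t),0*t]
    b=[(s*x,y,83) for s in(-1,1) for x in(15,19) for y in(-7,0,7)]+[(x,0,78) for x in range(-15,16,3)]+[(s*19,y,z) for s in(-1,1) for y in(-7,7) for z in range(34,83,6)]
    return r1,r0,b
def standpts():
    pl=[(x,y,16) for x in(-55,55) for y in np.arange(-145,326,10)]+[(x,y,16) for y in(-145,325) for x in range(-55,56,5)]
    lo=[(x,303,167) for x in range(-14,15,2)]
    a=-0.06; bm=[(x,y*np.cos(a)-7*np.sin(a),140+y*np.sin(a)+7*np.cos(a)) for x in(-4,4) for y in range(-118,319,8)]
    return pl,lo,bm
E
python3 - <<'E'
from h import *
from scipy.optimize import least_squares
cs=np.array([(182,229),(355.5,212),(360,251.2),(184.2,268.7)])-.4
cc=np.array([(280+8/3,150+522/3),(280+160/3,150+567/3),(280+398/3,150+195/3)])-.35
loc_t=[(55,325,16),(55,-145,16),(-55,-145,16),(-55,325,16)]
loc_s=[(-55,-145,16),(55,-145,16),(55,325,16)]
ft=lambda p:(proj("top",W(p,loc_t))-cs).ravel(); fs=lambda p:(proj("scene",W(p,loc_s))-cc).ravel()
p0=[588,21,.13]
for n,f in(("t",ft),("s",fs)): r=least_squares(f,p0); print("stand",n,r.x.round(3),r.fun.round(1))
# orange mask of the coil
from scipy.spatial import ConvexHull
for n,c0 in(("scene",(218,322)),("top",(392,287))):
    im=cv2.imread(f"pics/{n}0.png").astype(int)
    m=((im[:,:,2]-im[:,:,0])>40).astype(np.uint8); k,lab,st,cen=cv2.connectedComponentsWithStats(m)
    i=np.argmin(np.hypot(*(cen[1:]-c0).T))+1; print(n,st[i],cen[i])
    t=np.linspace(0,2*np.pi,60)
    def pts(p,zs): return np.vstack([np.c_[p[0]+31*np.cos(t),p[1]+31*np.sin(t),0*t+z] for z in zs])
    ys,xs=np.nonzero(lab==i); bb=np.array([np.percentile(xs,0)-.0,np.percentile(xs,100),np.percentile(ys,0),np.percentile(ys,100)])
    def f(p):
        q=proj(n,pts(p,[0,30])); return [(q[:,0].min()+q[:,0].max())/2-(bb[0]+bb[1])/2,(q[:,1].max())-bb[3]-.3 if n=="scene" else (q[:,1].min()+q[:,1].max())/2-(bb[2]+bb[3])/2]
    r=least_squares(f,[453,-208]); print(n,"coil",r.x.round(1),bb)
E
```

```text
stand t [5.86097e+02 2.05400e+01 1.19000e-01] [-1.  -0.6  0.8 -0.6  1.   0.4 -0.7  0.7]
stand s [5.88415e+02 2.25770e+01 1.37000e-01] [ 0.2 -1.5 -0.2  2.2  0.  -1.3]
scene [203 310  32  30 562] [218.85587189 326.98576512]
scene coil [ 449.7 -201.6] [203. 234. 310. 339.]
top [379 276  24  24 307] [389.91856678 287.56677524]
top coil [ 453.7 -208.5] [379. 402. 276. 299.]
```

```bash
python3 - <<'E'
from h import *
pl,lo,bm=standpts(); p=[586.5,21,.122]
d=[(W(p,pl),(0,0,255)),(W(p,lo),(0,255,0)),(W(p,bm),(255,0,0))]
crop("top","pics/top0.png",170,200,200,80,4,"pics/t3.png",d)
crop("scene","pics/scene0.png",280,150,140,190,3,"pics/s3.png",d)
q=[453.5,-208.5,0.06]; r1,r0,b=coilpts()
d=[(W(q,r1),(255,0,0)),(W(q,r0),(0,0,255)),(W(q,b),(0,255,0))]
a=cv2.imread; 
crop("top","pics/top0.png",365,265,60,50,7,"pics/t4.png",d)
crop("scene","pics/scene0.png",190,285,60,60,7,"pics/s4.png",d)
A,B=cv2.imread("pics/t4.png"),cv2.imread("pics/s4.png"); h=max(A.shape[0],B.shape[0]); o=np.zeros((h,A.shape[1]+B.shape[1],3),np.uint8); o[:A.shape[0],:A.shape[1]]=A;o[:B.shape[0],A.shape[1]:]=B; o=cv2.resize(o,(800,int(h*800/o.shape[1])));cv2.imwrite("pics/ts4.png",o)
E
```

```text
(no output)
```

View pics/t3.png

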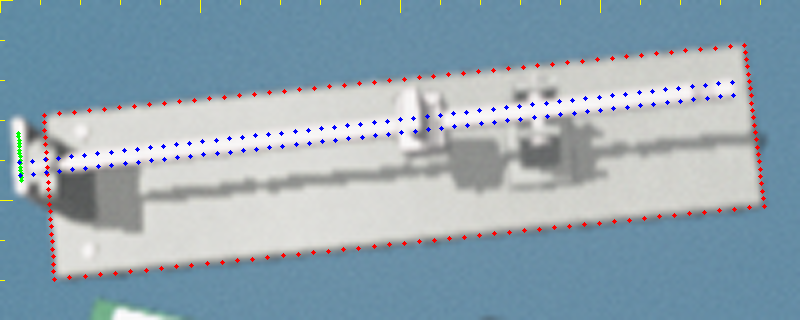

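View pics/s3.png

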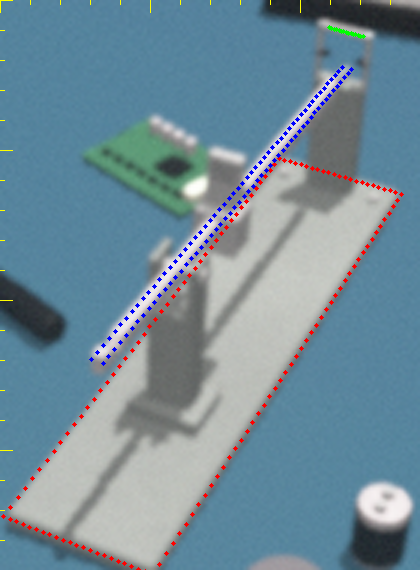

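View pics/ts4.png

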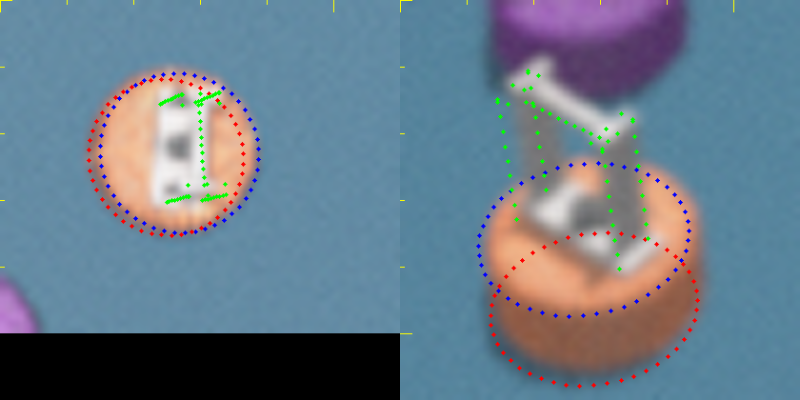

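```bash
cat >> h.py <<'E'
from scipy.spatial.transform import Rotation as Ro
def Rt(s=None):
    s=s or ctrl.sense(); return Ro.from_quat(np.roll(s["ee_rot"],-1))
def plan(target,zyaw):
    "shift (cm, tool) & rotvec to reach target TCP with tool down and tool z at yaw zyaw (world)"
    s=ctrl.sense(); R=Rt(s); z=np.array([np.cos(zyaw),np.sin(zyaw),0]); y=np.array([0,0,-1.]); x=np.cross(y,z)
    D=Ro.from_matrix(np.c_[x,y,z]); 
    print("t",round(s["time_s"],2),"tcp",s["eef_pos"].round(1),"F",s["force"].round(2),"g",round(s["grip_width"],3))
    print("shift cm",(R.inv().apply(np.array(target)-s["eef_pos"])/10).round(2),"rot",(R.inv()*D).as_rotvec().round(3))
E
python3 - <<'E'
from h import *
print(Rt().as_matrix().round(3))
for yaw in(-.06,np.pi-.06): plan([455,-208,150],yaw)
E
```

```text
[[-0.965 -0.     0.262]
 [-0.262  0.    -0.965]
 [ 0.    -1.    -0.   ]]
t 1.6 tcp [ 137.4 -506.7  193.8] F [ 0.55  0.63 -0.35] g 1.003
shift cm [-38.47   4.38 -20.52] rot [ 0.    -1.246  0.   ]
t 1.6 tcp [ 137.4 -506.7  193.8] F [ 0.55  0.63 -0.35] g 1.003
shift cm [-38.47   4.38 -20.52] rot [-0.     1.896  0.   ]
```

```bash
python3 -m inch '[-38.5,4.4,-20.5,0,-1.246,0,-38.5,4.4,-20.5,0,-1.246,0,-38.5,4.4,-20.5,0,-1.246,0,-38.5,4.4,-20.5,0,-1.246,0,-38.5,4.4,-20.5,0,-1.246,0,-38.5,4.4,-20.5,0,-1.246,0,-38.5,4.4,-20.5,0,-1.246,0,-38.5,4.4,-20.5,0,-1.246,0]' -1 30; python3 - <<'E'
from h import *
plan([455,-208,150],-.06)
E
```

```text
time_s: 2.27
eef_pos: [380.3, -278.0, 160.4]
ee_rot: [-0.42, 0.42, -0.569, 0.569]
force: [0.2, -0.9, -0.3]
grip_width: 0.995
t 2.27 tcp [ 380.3 -278.   160.4] F [ 0.19 -0.92 -0.35] g 0.995
shift cm [-8.9   1.04  5.06] rot [-0.   -0.24  0.  ]
```

```bash
python3 -m inch '[-8,1,4.6,0,-0.24,0,-8,1,4.6,0,-0.24,0,-8,1,4.6,0,-0.24,0,-8,1,4.6,0,-0.24,0,-8,1,4.6,0,-0.24,0,-8,1,4.6,0,-0.24,0]' ; python3 - <<'E'
from h import *
plan([455,-208,150],-.06)
for n in("scene","top"): cv2.imwrite(f"pics/{n}1.png",ctrl.capture(n)[:,:,::-1])
s=ctrl.sense(); P=s["eef_pos"]; R=Rt(s).as_matrix()
pts=[P+R@np.array(v) for v in([0,0,0],[11,-13,42],[11,-13,-42],[-11,-13,42],[-11,-13,-42],[11,-13,57],[-11,-13,57],[11,-13,-57],[-11,-13,-57])]
d=[(pts[1:5],(0,0,255)),(pts[5:],(0,255,0)),(pts[:1],(255,0,255))]
u=proj("scene",pts[0])[0].astype(int); 
crop("scene","pics/scene1.png",max(u[0]-70,0),u[1]-60,140,110,5,"pics/s5.png",d)
u=proj("top",pts[0])[0].astype(int); 
crop("top","pics/top1.png",u[0]-60,u[1]-50,120,100,5,"pics/t5.png",d)
E
```

```text
time_s: 2.77
eef_pos: [446.4, -218.2, 150.5]
ee_rot: [-0.483, 0.483, -0.517, 0.517]
force: [-0.4, 0.4, -0.3]
grip_width: 0.997
t 2.77 tcp [ 446.4 -218.2  150.5] F [-0.45  0.35 -0.29] g 0.997
shift cm [-1.08  0.05  0.79] rot [ 0.    -0.008  0.   ]
```

View pics/s5.png

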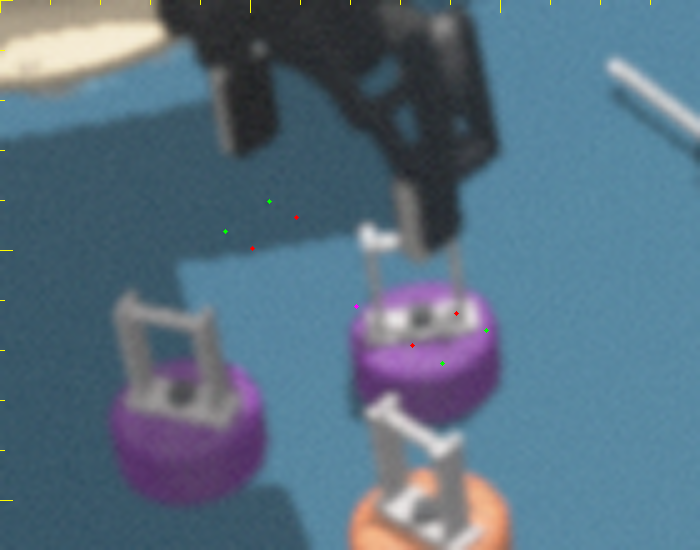

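View pics/t5.png

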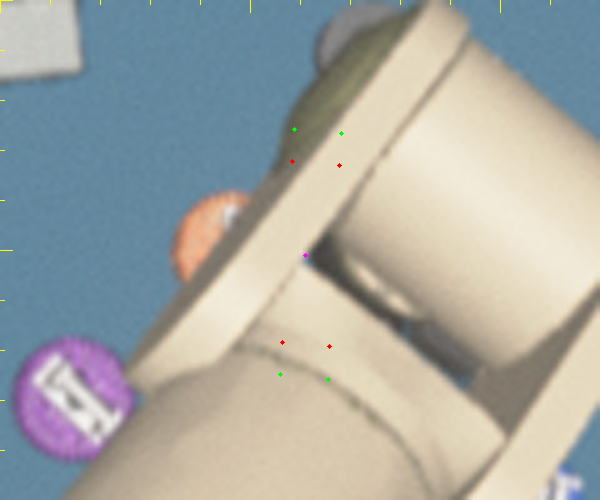

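```bash
python3 -m inch '[-1.1,0,0.8,0,0,0,-1.1,0,0.8,0,0,0,-1.1,0,0.8,0,0,0,-1.1,0,0.8,0,0,0,-1.1,0,0.8,0,0,0,-1.1,0,0.8,0,0,0]' ; python3 - <<'E'
from h import *
plan([455,-208,150],-.06)
for n in("scene",): cv2.imwrite(f"pics/{n}2.png",ctrl.capture(n)[:,:,::-1])
s=ctrl.sense(); P=s["eef_pos"]; R=Rt(s).as_matrix(); print(R.round(3),P, proj("scene",P))
pts=[P+R@np.array(v) for v in([0,0,0],[11,-13,42],[11,-13,-42],[-11,-13,42],[-11,-13,-42],[11,-13,57],[-11,-13,57],[11,-13,-57],[-11,-13,-57])]
d=[(pts[1:5],(0,0,255)),(pts[5:],(0,255,0)),(pts[:1],(255,0,255))]
crop("scene","pics/scene2.png",130,200,140,110,5,"pics/s6.png",d)
E
```

```text
time_s: 3.37
eef_pos: [455.5, -207.2, 150.4]
ee_rot: [-0.483, 0.483, -0.516, 0.516]
force: [0.2, -0.3, 0.5]
grip_width: 1.0
t 3.37 tcp [ 455.5 -207.2  150.4] F [ 0.15 -0.31  0.47] g 1.0
shift cm [ 0.08  0.04 -0.05] rot [ 0.    -0.007  0.   ]
[[-0.066  0.     0.998]
 [-0.998 -0.    -0.066]
 [ 0.    -1.     0.   ]] [ 455.59337378 -207.12078419  150.37450497] [[211.67901254 274.42298418]]
```

View pics/s6.png

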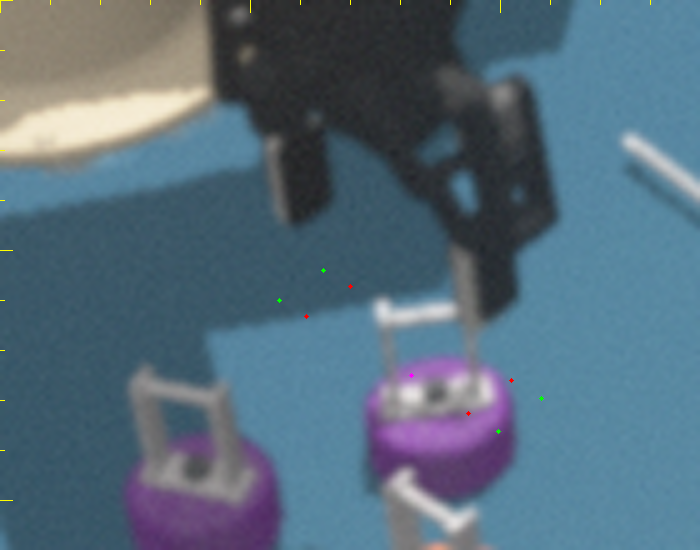

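View pics/scene2.png

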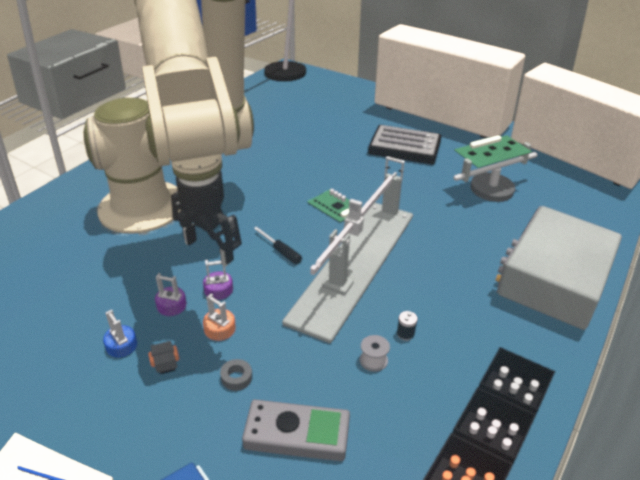

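View pics/top1.png

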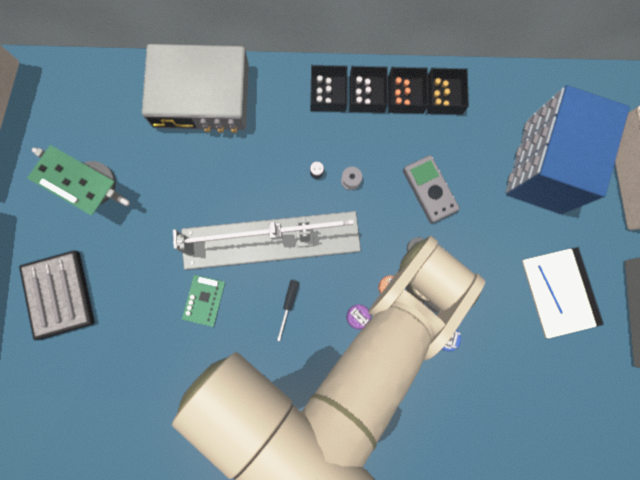

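```bash
python3 -m inch '[0,4,0,0,0,0,0,4,0,0,0,0,0,4,0,0,0,0,0,4,0,0,0,0]' ; python3 - <<'E'
from h import *
print("base",proj("scene",[0,0,0]),proj("top",[0,0,0]))
for n in("scene","top"): cv2.imwrite(f"pics/{n}3.png",ctrl.capture(n)[:,:,::-1])
s=ctrl.sense(); P=s["eef_pos"]; R=Rt(s).as_matrix(); print(P, proj("scene",P))
d=[([P,P+[0,0,13]],(255,0,255))]
crop("scene","pics/scene3.png",130,200,140,110,5,"pics/s7.png",d)
E
```

```text
time_s: 3.75
eef_pos: [456.1, -207.1, 111.5]
ee_rot: [-0.483, 0.483, -0.516, 0.517]
force: [0.4, -0.8, 0.3]
grip_width: 1.0
base [[141.24059861 206.78874182]] [[307.87161859 468.45130678]]
[ 456.42494276 -207.25324105  111.85714988] [[214.14746038 290.01900953]]
```

View pics/s7.png

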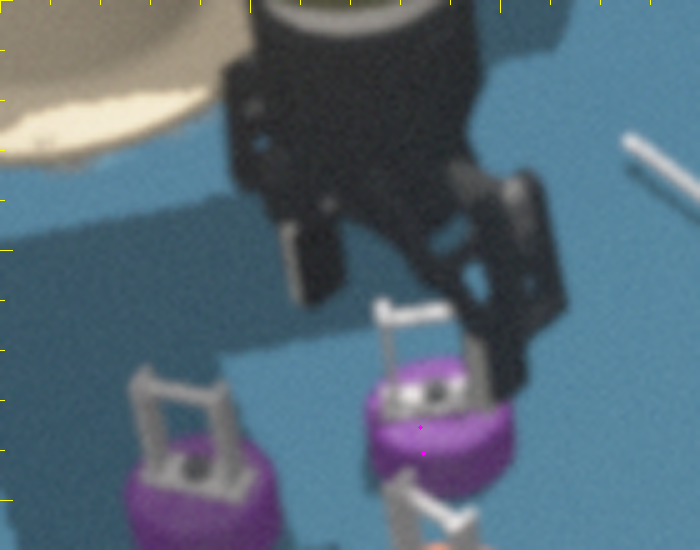

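```bash
python3 - <<'E'
from h import *
s=ctrl.sense(); P=s["eef_pos"]
crop("top","pics/top3.png",340,220,130,130,5,"pics/t7.png",[([P,P+[0,0,13],P+[0,0,100],P+[0,0,250]],(255,0,255))])
E
```

```text
(no output)
```

View pics/t7.png

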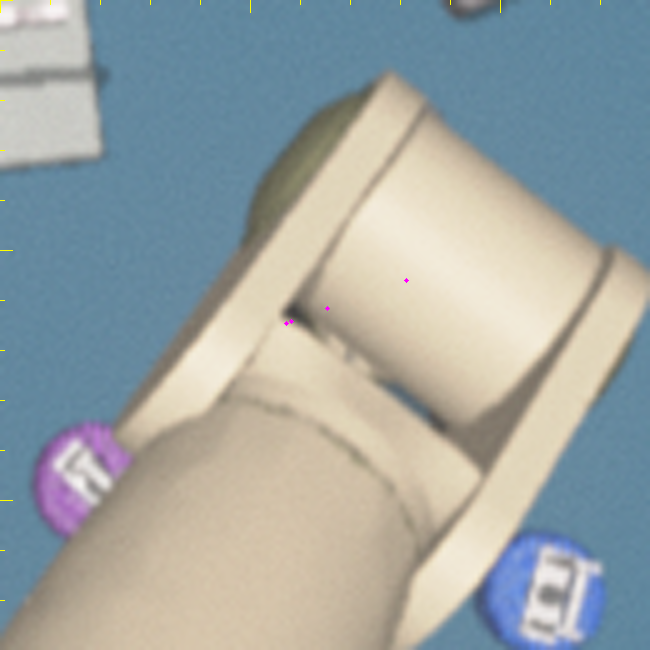

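```bash
python3 -m inch '[0,0,0,0,0,0,0,0,0,0,0,0,0,0,0,0,0,0,0,0,0,0,0,0,0,0,0,0,0,0,0,0,0,0,0,0,0,0,0,0,0,0,0,0,0,0,0,0]' 1 ; python3 - <<'E'
from h import *
for n in("scene",): cv2.imwrite(f"pics/{n}4.png",ctrl.capture(n)[:,:,::-1])
s=ctrl.sense(); P=s["eef_pos"]; print(P, proj("scene",P))
crop("scene","pics/scene4.png",130,200,140,110,5,"pics/s8.png",[([P,P+[0,0,19],P+[0,0,73]],(255,0,255))])
E
```

```text
time_s: 4.52
eef_pos: [455.8, -206.8, 110.4]
ee_rot: [-0.483, 0.483, -0.516, 0.516]
force: [0.3, 0.7, 0.0]
grip_width: 0.001
[ 455.79963845 -206.75789253  110.31025093] [[214.160459   290.34141276]]
```

View pics/s8.png

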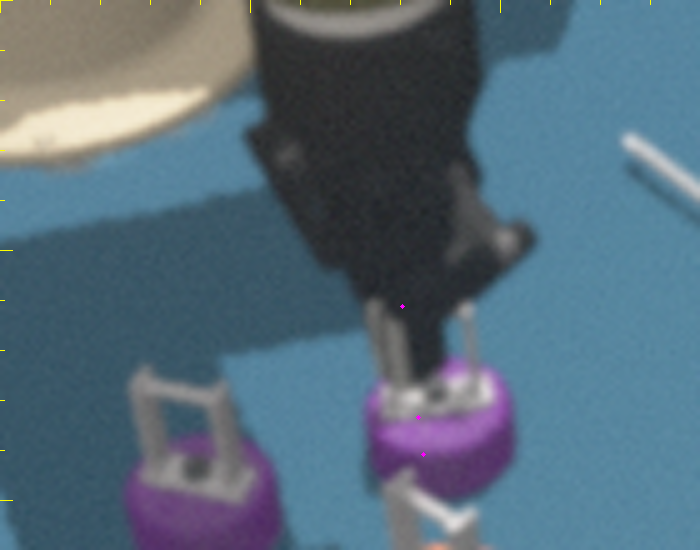

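```bash
python3 - <<'E'
from h import *
for n in("scene","top"):
    T=np.array(cal(n)["world_to_cam"]); print(n,(-T[:3,:3].T@T[:3,3]).round(0))
P=np.array([137.4,-506.5,193.5])
print(proj("top",P),proj("scene",P))
crop("top","pics/top0.png",500,380,140,100,5,"pics/t8.png",[([P,P+[0,0,13],P+[0,0,73]],(255,0,255)),([P-[0,0,37]],(0,255,0)),([P+[0,0,37]],(0,0,255)),([P+[-26,39,0]],(0,255,255))])
E
```

```text
scene [1053. -759.  859.]
top [ 376.    9. 1276.]
[[543.42196375 431.94585799]] [[-28.70607627 278.43443933]]
```

View pics/t8.png

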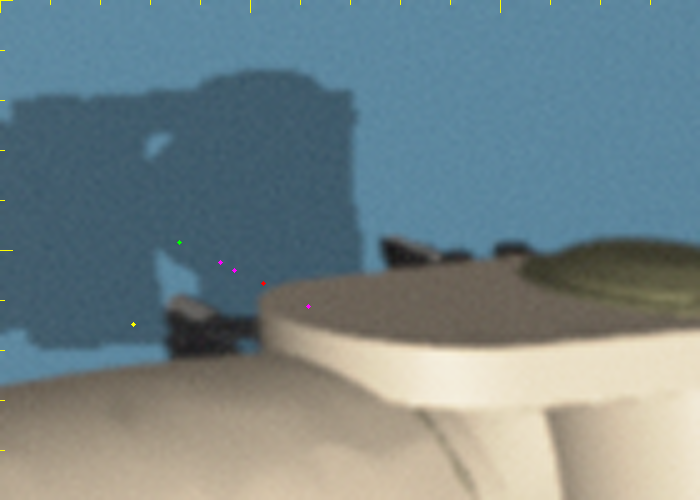

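```bash
python3 -m inch '[0,0,-0.3,0,0,0,0,0,-0.3,0,0,0,0,0,-0.3,0,0,0,0,0,-0.3,0,0,0,0,2,-0.3,0,0,0,0,4,-0.3,0,0,0,0,6.5,-0.3,0,0,0,0,6.5,-0.3,0,0,0]' -1 ; python3 - <<'E'
from h import *
for n in("scene","top"): cv2.imwrite(f"pics/{n}5.png",ctrl.capture(n)[:,:,::-1])
s=ctrl.sense(); P=s["eef_pos"]; print(P, s["force"],s["grip_width"])
crop("scene","pics/scene5.png",150,230,120,120,5,"pics/s9.png",[([P,P+[0,0,13],P+[0,0,50],],(255,0,255))])
E
```

```text
time_s: 5.23
eef_pos: [450.8, -205.1, 41.8]
ee_rot: [0.483, -0.484, 0.519, -0.514]
force: [-0.4, -0.1, -0.7]
grip_width: 1.002
[ 452.75458851 -206.54472086   45.56911059] [ 0.71814828 -0.04087093  0.43381054] 0.9994371305548241
```

View pics/s9.png

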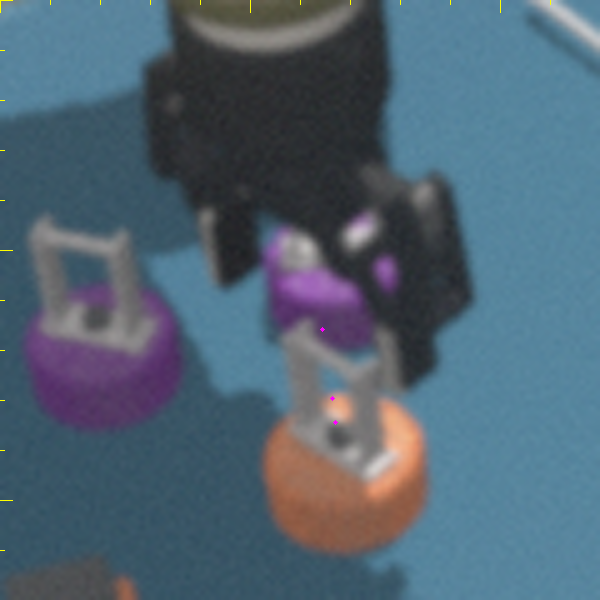

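```bash
python3 - <<'E'
from h import *
s=ctrl.sense(); P=s["eef_pos"]
crop("top","pics/top5.png",340,220,130,130,5,"pics/t9.png",[([P,P+[0,0,50],P+[0,0,100],P+[0,0,200],P+[0,0,300],P+[0,0,400]],(255,0,255))])
E
```

```text
(no output)
```

View pics/t9.png

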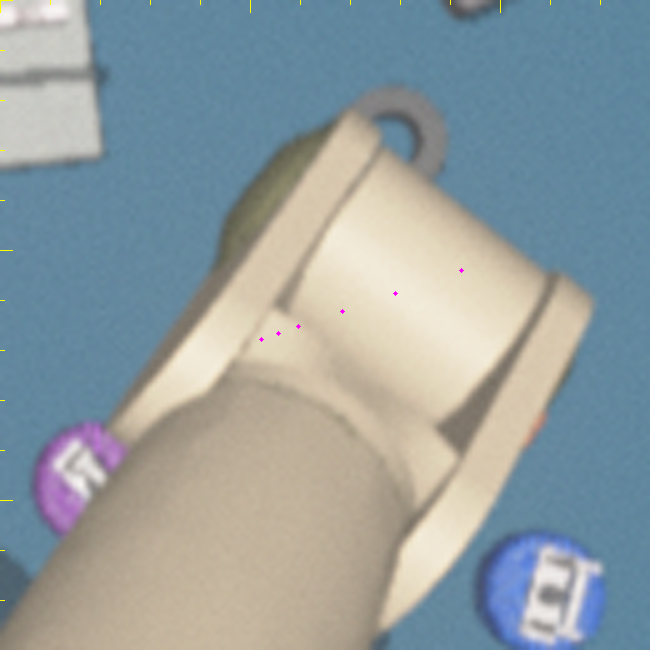

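```bash
python3 -m inch '[0,0.8,0,0,0,0,0,1.6,0,0,0,0,0,2.4,0,0,0,0,0,2.4,0,0,0,0,0,2.4,0,0,0,0]' -1 ; python3 - <<'E'
from h import *
for n in("scene",): cv2.imwrite(f"pics/{n}6.png",ctrl.capture(n)[:,:,::-1])
s=ctrl.sense(); P=s["eef_pos"]; print(P, s["force"],s["grip_width"])
crop("scene","pics/scene6.png",150,230,120,120,5,"pics/s10.png",[([P,P+[0,0,13],P+[0,0,50],],(255,0,255))])
E
```

```text
time_s: 5.75
eef_pos: [452.7, -206.5, 21.1]
ee_rot: [0.483, -0.483, 0.516, -0.516]
force: [-0.2, 0.2, 0.8]
grip_width: 1.004
[ 452.87106282 -206.63575392   21.42355225] [-0.77706263 -0.47095349  0.24474539] 1.0007184284439197
```

View pics/s10.png

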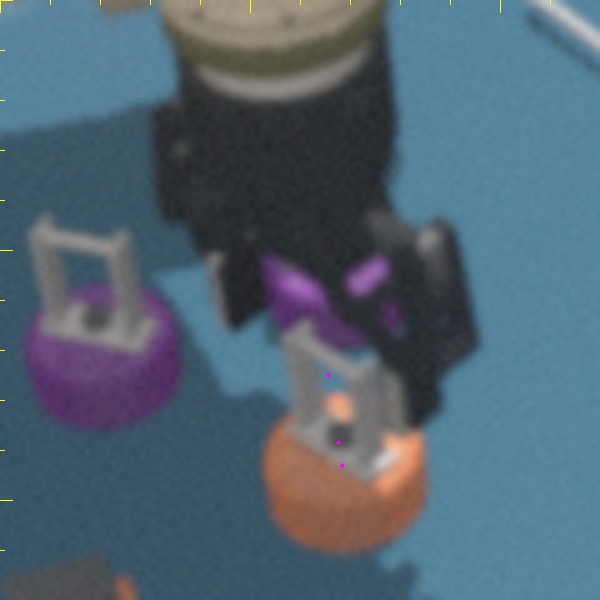

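```bash
python3 -m inch '[0,0.4,0,0,0,0,0,0.8,0,0,0,0,0,1.1,0,0,0,0,0,1.1,0,0,0,0,0,1.1,0,0,0,0]' -1 ; python3 - <<'E'
from h import *
for n in("scene",): cv2.imwrite(f"pics/{n}7.png",ctrl.capture(n)[:,:,::-1])
s=ctrl.sense(); P=s["eef_pos"]; print(P, s["force"],s["grip_width"])
R=Rt(s).as_matrix()
crop("scene","pics/scene7.png",170,260,90,80,8,"pics/s11.png",[([P+R@np.array([a,-50,b]) for a in(-11,11) for b in(-42,42)],(255,0,255)),([P+R@np.array([a,-13,b]) for a in(-11,11) for b in(-42,42)],(0,255,255))])
E
```

```text
time_s: 6.22
eef_pos: [452.7, -206.5, 10.1]
ee_rot: [0.483, -0.483, 0.516, -0.516]
force: [0.1, -0.1, 0.5]
grip_width: 1.003
[ 452.83488414 -206.59931798   10.34037969] [-0.26268859  0.88485913 -0.44324774] 1.0017524845497048
```

View pics/s11.png

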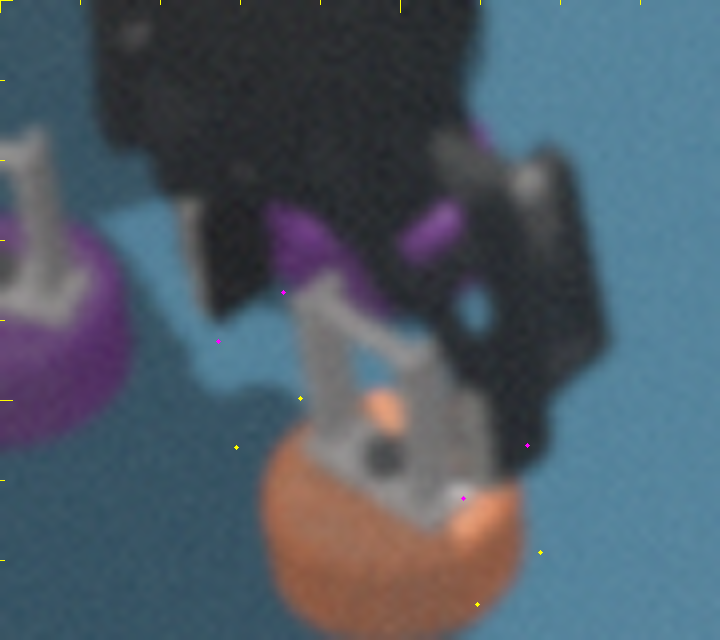

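```bash
python3 -m inch '[0,0.3,0,0,0,0,0,0.6,0,0,0,0,0,0.6,0,0,0,0]' -1 ; python3 -m inch '[0,0,0,0,0,0,0,0,0,0,0,0,0,0,0,0,0,0,0,0,0,0,0,0,0,0,0,0,0,0,0,0,0,0,0,0,0,0,0,0,0,0]' 1 40; python3 - <<'E'
from h import *
for n in("scene",): cv2.imwrite(f"pics/{n}8.png",ctrl.capture(n)[:,:,::-1])
s=ctrl.sense(); P=s["eef_pos"]; print(P, s["force"],s["grip_width"],s["wrist_torque"])
R=Rt(s).as_matrix()
crop("scene","pics/scene8.png",170,260,90,80,8,"pics/s12.png")
E
```

```text
time_s: 6.52
eef_pos: [452.5, -206.4, 3.8]
ee_rot: [0.483, -0.483, 0.517, -0.516]
force: [-0.2, 0.8, 0.0]
grip_width: 1.002
time_s: 7.1
eef_pos: [453.0, -206.7, 4.5]
ee_rot: [-0.483, 0.483, -0.516, 0.516]
force: [1.3, -0.1, 3.0]
grip_width: 0.439
[ 452.95827957 -206.66570112    4.52256073] [0.55064379 0.31852082 1.87957642] 0.44293297738189225 [ 0.0155639   0.08313336 -0.08768227]
```

View pics/s12.png

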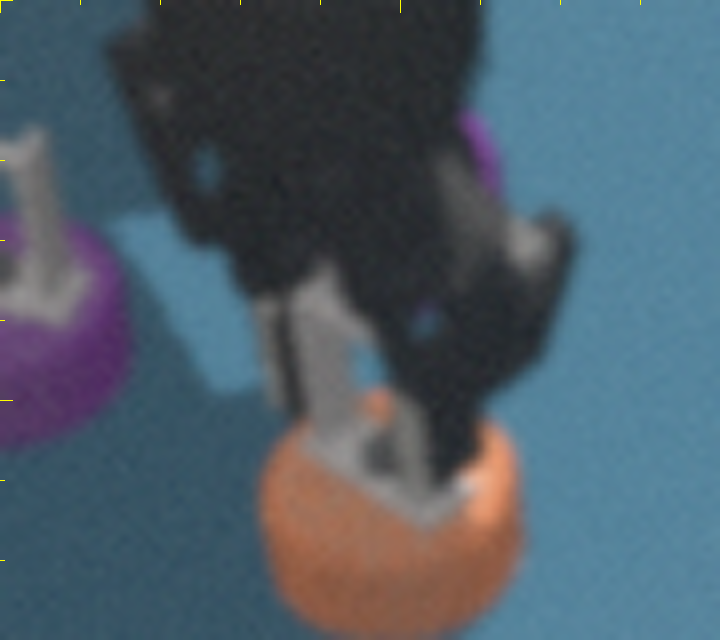

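```bash
python3 -m inch '[0,-0.5,0,0,0,0,0,-2,0,0,0,0,0,-4,0,0,0,0,0,-6,0,0,0,0,0,-8,0,0,0,0,0,-9.5,0,0,0,0,0,-9.5,0,0,0,0,0,-9.5,0,0,0,0]'  ; python3 - <<'E'
from h import *
fs=[]
for n in("scene","top")*6:
    im=ctrl.capture(n); fs.append(ctrl.sense()["force"]); cv2.imwrite(f"pics/{n}9.png",im[:,:,::-1])
s=ctrl.sense(); P=s["eef_pos"]; print(P, np.mean(fs,0),np.std(fs,0),s["grip_width"],s["wrist_torque"],s["time_s"])
crop("scene","pics/scene9.png",150,180,120,120,5,"pics/s13.png")
crop("top","pics/top9.png",340,220,130,130,4,"pics/t13.png")
E
```

```text
time_s: 7.82
eef_pos: [452.6, -206.4, 99.1]
ee_rot: [0.483, -0.483, 0.516, -0.516]
force: [-0.1, -0.8, -5.3]
grip_width: 0.438
[ 452.80794994 -206.56265171   99.25393498] [-0.13222494 -0.03055642 -4.03925123] [0.46689234 0.58588431 0.60337021] 0.4331955167017992 [ 0.04705699  0.04996042 -0.02175161] 8.4167
```

View pics/s13.png

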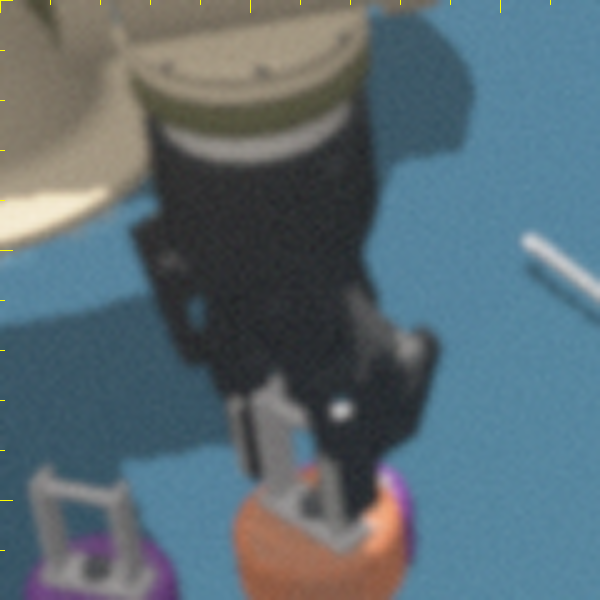

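```bash
python3 - <<'E'
from h import *
plan([605.7,-127.3,96.5],.125)
E
```

```text
t 8.42 tcp [ 452.8 -206.6   99.3] F [ 0.3   1.13 -3.13] g 0.433
shift cm [-8.92  0.27 14.73] rot [ 0.    -0.191 -0.   ]
```

```bash
python3 -m inch '[-1.0,0,1.7,0,-0.05,0,-2.8,0.1,4.6,0,-0.1,0,-4.6,0.2,7.6,0,-0.15,0,-6.4,0.27,10.6,0,-0.19,0,-7.9,0.27,13,0,-0.19,0,-8.9,0.27,14.7,0,-0.19,0,-8.9,0.27,14.7,0,-0.19,0,-8.9,0.27,14.7,0,-0.19,0]'  ; python3 - <<'E'
from h import *
fs=[]
for n in("scene","top"):
    im=ctrl.capture(n); fs.append(ctrl.sense()["force"]); cv2.imwrite(f"pics/{n}10.png",im[:,:,::-1])
plan([605.7,-127.3,96.5],.125)
P=ctrl.sense()["eef_pos"]
print(tri([0,0],[0,0])[1] if 0 else "")
crop("scene","pics/scene10.png",270,180,120,120,6,"pics/s14.png",[([P+[0,0,73.5]],(255,0,255))])
crop("top","pics/top10.png",280,180,130,130,5,"pics/t14.png",[([P+[0,0,73.5]],(255,0,255))])
E
```

```text
time_s: 9.08
eef_pos: [605.5, -126.9, 96.0]
ee_rot: [-0.53, 0.53, -0.468, 0.467]
force: [-0.6, -1.0, -4.2]
grip_width: 0.439
t 9.18 tcp [ 604.7 -127.8   96.4] F [ 0.03  0.08 -3.78] g 0.435
shift cm [-0.04 -0.01  0.1 ] rot [ 0.001 -0.001 -0.   ]
```

View pics/s14.png

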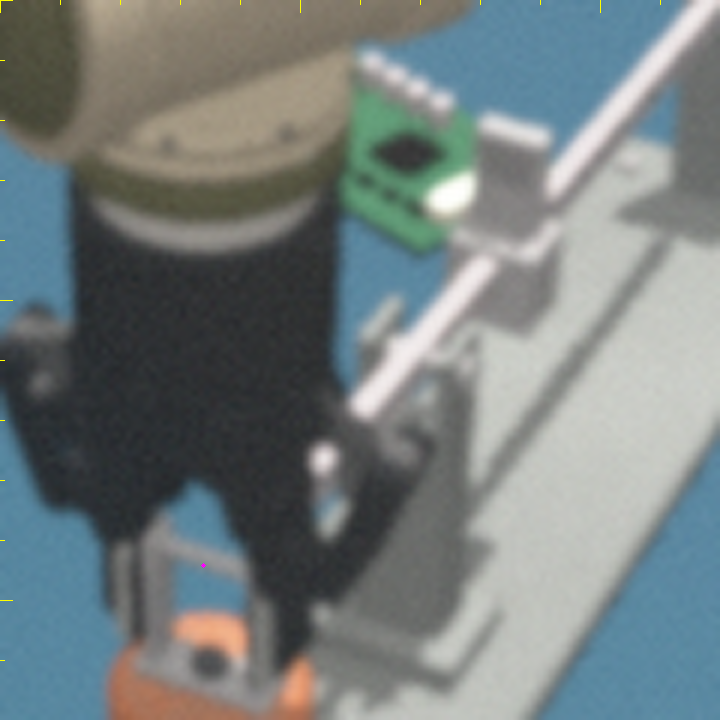

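View pics/t14.png

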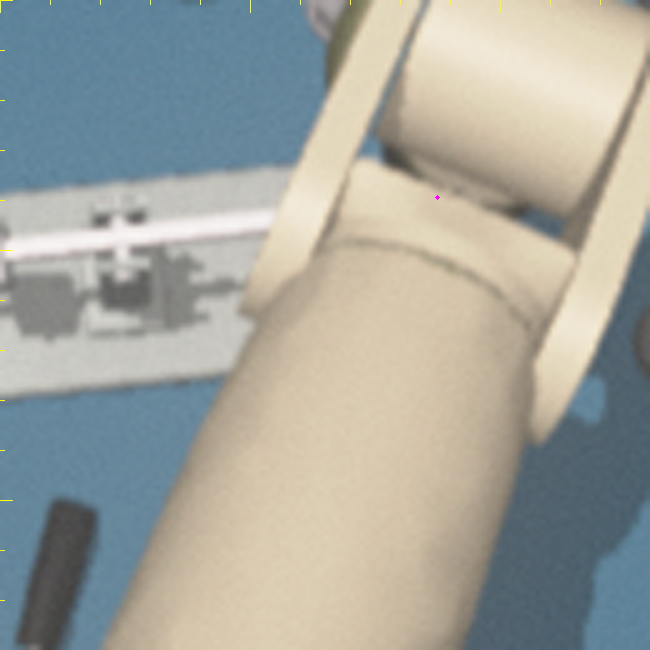

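```bash
python3 -m inch '[-0.4,0,0.05,0,0,0,-1.0,0,0.1,0,0,0,-1.6,0,0.1,0,0,0,-2.2,0,0.1,0,0,0,-2.5,0,0.1,0,0,0,-2.5,0,0.1,0,0,0]'  ; python3 - <<'E'
from h import *
fs=[]
for n in("scene",):
    im=ctrl.capture(n); fs.append(ctrl.sense()["force"]); cv2.imwrite(f"pics/{n}11.png",im[:,:,::-1])
# target pin at notch: 
x,y,a=587,21.5,.125
plan([x+100*np.sin(a),y-100*np.cos(a),96.5],.125)
P=ctrl.sense()["eef_pos"]
crop("scene","pics/scene11.png",270,180,120,120,6,"pics/s15.png",[([P+[0,0,73.5]],(255,0,255))])
E
```

```text
time_s: 9.68
eef_pos: [603.1, -101.6, 96.8]
ee_rot: [0.53, -0.53, 0.468, -0.468]
force: [-0.2, 0.0, -3.7]
grip_width: 0.434
t 9.73 tcp [ 603.2 -102.1   96.8] F [-0.13 -1.06 -3.9 ] g 0.438
shift cm [-2.47  0.03 -0.07] rot [-0. -0.  0.]
```

View pics/s15.png

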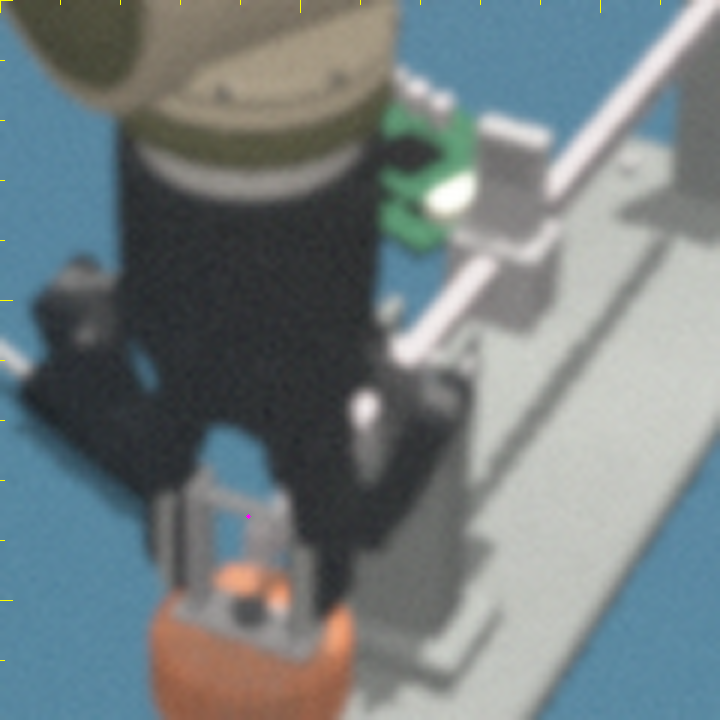

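```bash
python3 -m inch '[-0.4,0,-0.03,0,0,0,-1.0,0,-0.07,0,0,0,-1.6,0,-0.07,0,0,0,-2.2,0,-0.07,0,0,0,-2.5,0,-0.07,0,0,0,-2.5,0,-0.07,0,0,0]'  ; python3 - <<'E'
from h import *
fs=[]
for n in("scene",)*2:
    im=ctrl.capture(n); fs.append(ctrl.sense()["force"]); cv2.imwrite(f"pics/{n}12.png",im[:,:,::-1])
x,y,a=587,21.5,.125
plan([x+100*np.sin(a),y-100*np.cos(a),96.5],.125)
P=ctrl.sense()["eef_pos"]
crop("scene","pics/scene12.png",285,200,60,60,12,"pics/s16.png",[([P+[0,0,73.5]],(255,0,255))])
crop("scene","pics/scene0.png",285,200,60,60,12,"pics/s17.png",[([P+[0,0,73.5]],(255,0,255))])
E
```

```text
time_s: 10.23
eef_pos: [599.4, -76.9, 96.7]
ee_rot: [0.53, -0.53, 0.468, -0.468]
force: [0.4, -1.1, -3.3]
grip_width: 0.44
t 10.33 tcp [599.5 -77.7  96.7] F [ 0.2   0.32 -3.79] g 0.435
shift cm [-0.    0.02 -0.  ] rot [-0.    -0.001  0.   ]
```

View pics/s16.png

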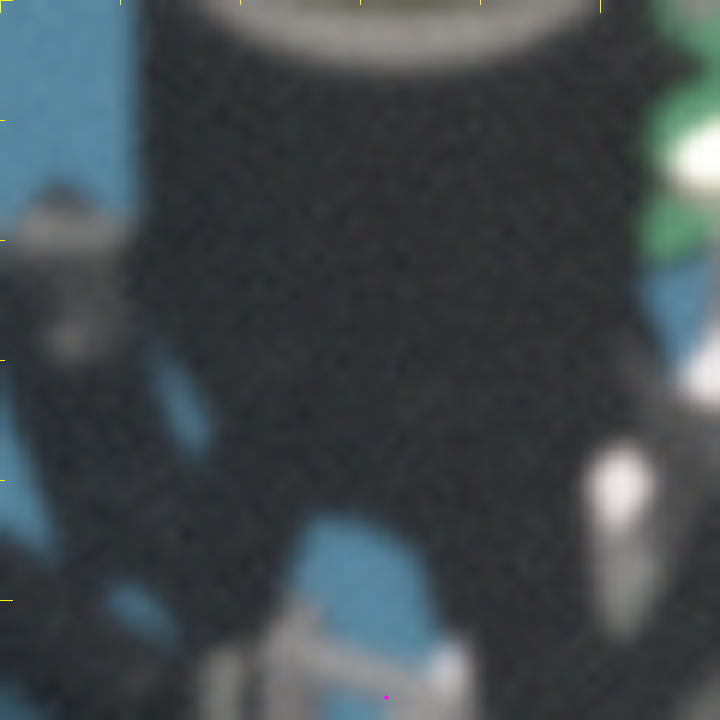

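View pics/s17.png

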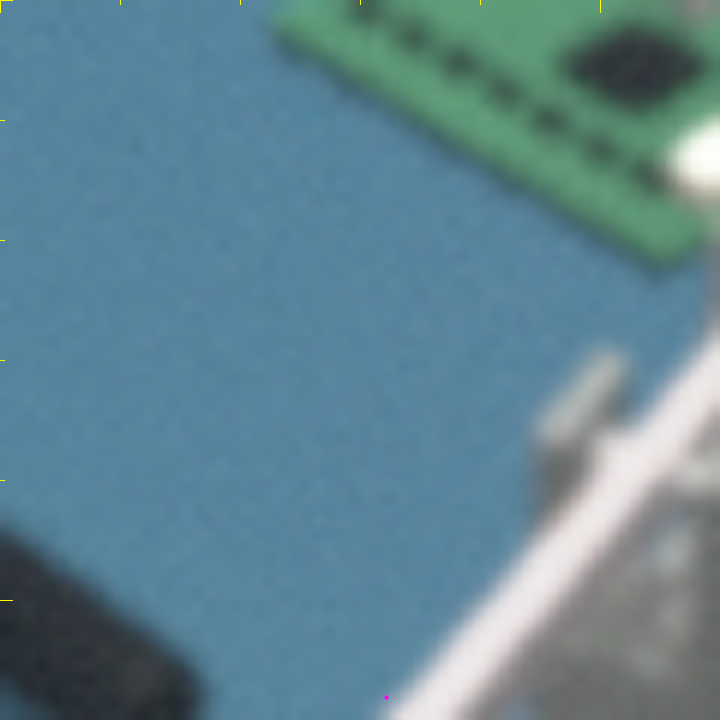

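Cropped too low; let me view the region around and below the pin in both pictures.

```bash
python3 - <<'E'
from h import *
P=ctrl.sense()["eef_pos"]
for k in(12,0): crop("scene",f"pics/scene{k}.png",295,235,45,60,10,f"pics/q{k}.png",[([P+[0,0,73.5]],(255,0,255))])
cv2.imwrite("pics/q.png",np.hstack([cv2.imread("pics/q12.png"),cv2.imread("pics/q0.png")])[:, :])
E
python3 -c "
import cv2;a=cv2.imread('pics/q.png');print(a.shape);cv2.imwrite('pics/qq.png',cv2.resize(a,(800,533)))"
```

```text
(600, 900, 3)
```

View pics/qq.png

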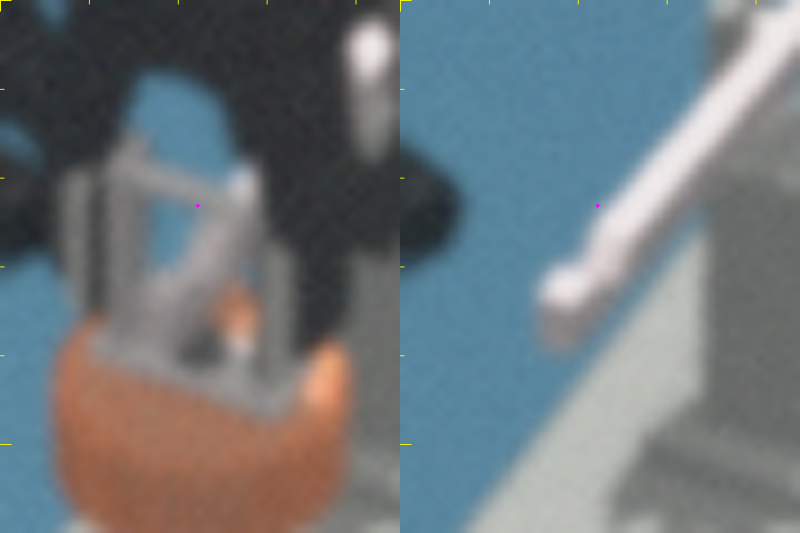

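```bash
python3 -m inch '[0,0.3,0,0,0,0,0,0.8,0,0,0,0,0,1.3,0,0,0,0,0,1.6,0,0,0,0,0,1.7,0,0,0,0,0,1.7,0,0,0,0]'  ; python3 -m inch '[0,0.1,0,0,0,0,0,0.2,0,0,0,0,0,0.3,0,0,0,0,0,0.4,0,0,0,0,0,0.5,0,0,0,0,0,0.6,0,0,0,0,0,0.6,0,0,0,0,0,0.6,0,0,0,0]'; python3 - <<'E'
from h import *
fs=[]
for i in range(4):
    im=ctrl.capture("scene"); fs.append(ctrl.sense()["force"])
cv2.imwrite("pics/scene13.png",im[:,:,::-1])
s=ctrl.sense();P=s["eef_pos"]; print(P,np.mean(fs,0),s["wrist_torque"])
crop("scene",f"pics/scene13.png",295,225,60,70,9,f"pics/s18.png",[([P+[0,0,73.5]],(255,0,255))])
E
```

```text
time_s: 10.83
eef_pos: [599.3, -77.8, 79.1]
ee_rot: [-0.53, 0.53, -0.468, 0.468]
force: [-0.5, 0.7, -4.3]
grip_width: 0.435
time_s: 11.5
eef_pos: [599.5, -77.7, 73.7]
ee_rot: [0.53, -0.53, 0.468, -0.468]
force: [-0.3, 2.4, -2.0]
grip_width: 0.436
[599.49409606 -77.72865377  73.70106111] [-0.08437013  1.93195856 -2.17752519] [0.26245116 0.00355799 0.07455626]
```

View pics/s18.png

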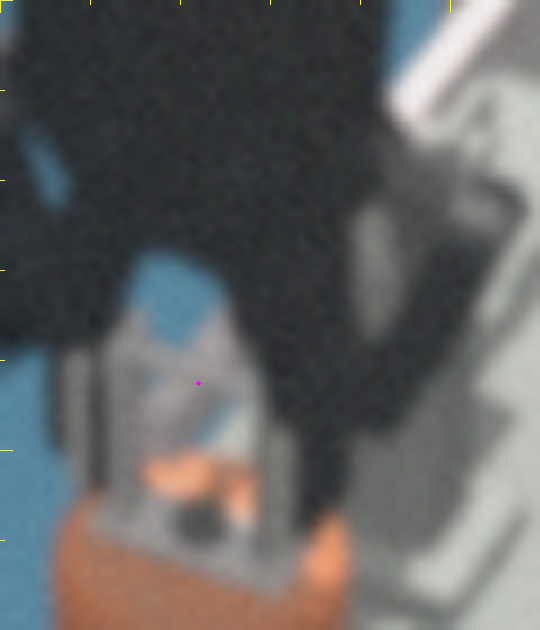

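```bash
python3 -m inch '[-0.05,0,0,0,0,0,-0.1,0,0,0,0,0,-0.15,0,0,0,0,0,-0.2,0,0,0,0,0,-0.2,0,0,0,0,0]'; python3 - <<'E'
from h import *
fs=[]
for i in range(6):
    im=ctrl.capture("scene"); fs.append(ctrl.sense()["force"])
s=ctrl.sense();P=s["eef_pos"]; print(P,np.mean(fs,0),s["wrist_torque"])
E
```

```text
time_s: 12.12
eef_pos: [599.4, -76.6, 73.9]
ee_rot: [-0.53, 0.53, -0.468, 0.469]
force: [0.5, -4.5, -1.9]
grip_width: 0.439
[599.3179641  -76.11569746  73.71677692] [ 0.7679857  -4.92055844 -1.84050911] [-0.66334241 -0.09006925  0.04664842]
```

```bash
python3 -m inch '[0.07,0,0,0,0,0,0.14,0,0,0,0,0,0.14,0,0,0,0,0]'; python3 - <<'E'
from h import *
fs=[]
for i in range(4):
    im=ctrl.capture("scene"); fs.append(ctrl.sense()["force"])
s=ctrl.sense();P=s["eef_pos"]; print(P,np.mean(fs,0),s["wrist_torque"])
E
```

```text
time_s: 12.67
eef_pos: [599.2, -76.8, 73.5]
ee_rot: [0.53, -0.53, 0.468, -0.468]
force: [0.2, -1.2, -1.5]
grip_width: 0.442
[599.23922432 -76.8704996   73.5206562 ] [-0.27547425  0.00875677 -1.71246118] [ 0.00147575  0.06729702 -0.01449112]
```

```bash
python3 -m inch '[0,0.1,0,0,0,0,0,0.2,0,0,0,0,0.02,0.3,0,0,0,0,0.02,0.4,0,0,0,0,0.02,0.5,0,0,0,0,0.02,0.5,0,0,0,0]'; python3 - <<'E'
from h import *
fs=[]
for i in range(4):
    im=ctrl.capture("scene"); fs.append(ctrl.sense()["force"])
s=ctrl.sense();P=s["eef_pos"]; print(P,np.mean(fs,0),s["wrist_torque"])
cv2.imwrite("pics/scene14.png",im[:,:,::-1])
crop("scene",f"pics/scene14.png",360,140,60,70,9,f"pics/s19.png")
E
```

```text
time_s: 13.37
eef_pos: [599.3, -77.2, 68.4]
ee_rot: [0.53, -0.53, 0.468, -0.468]
force: [-0.2, 1.4, -2.1]
grip_width: 0.437
[599.37077369 -77.23056679  68.6278027 ] [-0.10528113  2.47033447 -1.47954638] [0.34610885 0.05073452 0.00071814]
```

View pics/s19.png

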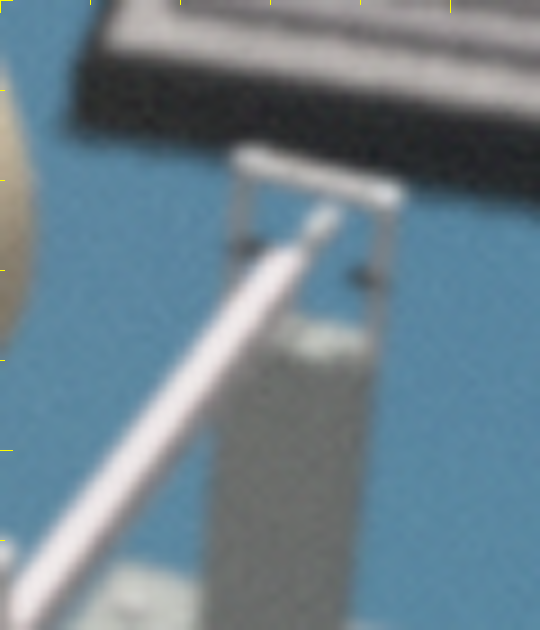

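```bash
python3 -m inch '[-0.03,0.0,0,0,0,0,-0.06,0.05,0,0,0,0,-0.06,0.15,0,0,0,0,-0.06,0.25,0,0,0,0,-0.06,0.3,0,0,0,0,-0.06,0.3,0,0,0,0]'; python3 - <<'E'
from h import *
fs=[]
for i in range(4):
    im=ctrl.capture("scene"); fs.append(ctrl.sense()["force"])
s=ctrl.sense();P=s["eef_pos"]; print(P,np.mean(fs,0),s["wrist_torque"])
cv2.imwrite("pics/scene15.png",im[:,:,::-1])
crop("scene",f"pics/scene15.png",360,140,60,70,9,f"pics/s20.png")
E
```

```text
time_s: 14.07
eef_pos: [599.4, -77.1, 65.5]
ee_rot: [-0.53, 0.53, -0.468, 0.468]
force: [0.5, -1.5, -1.8]
grip_width: 0.441
[599.39612495 -77.07880907  65.68439107] [-0.5009155  -2.45915158 -2.19830772] [-0.28602392  0.06209292  0.00573741]
```

View pics/s20.png

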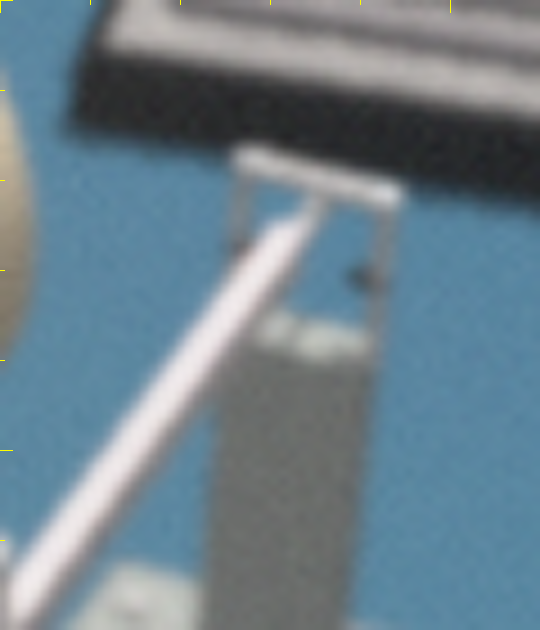

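```bash
python3 -m inch '[0.03,0.05,0,0,0,0,0.04,0.1,0,0,0,0,0.04,0.15,0,0,0,0,0.04,0.15,0,0,0,0]'; python3 - <<'E'
from h import *
fs=[]
for i in range(5):
    im=ctrl.capture("scene"); fs.append(ctrl.sense()["force"])
s=ctrl.sense();P=s["eef_pos"]; print(P,np.mean(fs,0),s["wrist_torque"])
cv2.imwrite("pics/scene16.png",im[:,:,::-1])
E
```

```text
time_s: 14.6
eef_pos: [599.5, -77.1, 64.4]
ee_rot: [0.53, -0.53, 0.468, -0.468]
force: [-1.0, -0.4, 1.7]
grip_width: 0.439
[599.48515448 -77.17887865  64.35576532] [-1.14811919  0.39018939  1.48511114] [ 0.01729877  0.18712061 -0.02884491]
```

```bash
python3 -m inch '[0,-0.03,0,0,0,0,0,-0.03,0,0,0,0,0,-0.03,0,0,0,0]'; python3 -m inch '[0,0,0,0,0,0,0,0,0,0,0,0,0,0,0,0,0,0,0,0,0,0,0,0]' 0.05; python3 -m inch '[0,0,0,0,0,0,0,0,0,0,0,0,0,0,0,0,0,0,0,0,0,0,0,0]' -0.4; python3 - <<'E'
from h import *
im=ctrl.capture("scene")
s=ctrl.sense();P=s["eef_pos"]; print(P,s["force"],s["wrist_torque"])
cv2.imwrite("pics/scene17.png",im[:,:,::-1])
crop("scene",f"pics/scene17.png",280,190,75,110,7,f"pics/s21.png",[([P+[0,0,73.5]],(255,0,255))])
E
```

```text
time_s: 15.1
eef_pos: [599.5, -77.2, 64.4]
ee_rot: [0.53, -0.53, 0.468, -0.468]
force: [0.7, -0.6, 0.5]
grip_width: 0.44
time_s: 15.43
eef_pos: [599.4, -77.3, 64.4]
ee_rot: [-0.53, 0.53, -0.468, 0.468]
force: [-0.0, -0.0, 0.0]
grip_width: 0.474
time_s: 15.77
eef_pos: [599.4, -77.2, 64.5]
ee_rot: [0.53, -0.53, 0.468, -0.468]
force: [0.3, -0.3, 0.8]
grip_width: 0.703
[599.39453392 -77.24757939  64.44425982] [-0.27107298  0.26806501  0.21384232] [ 0.01567267  0.01445049 -0.02740149]
```

View pics/s21.png

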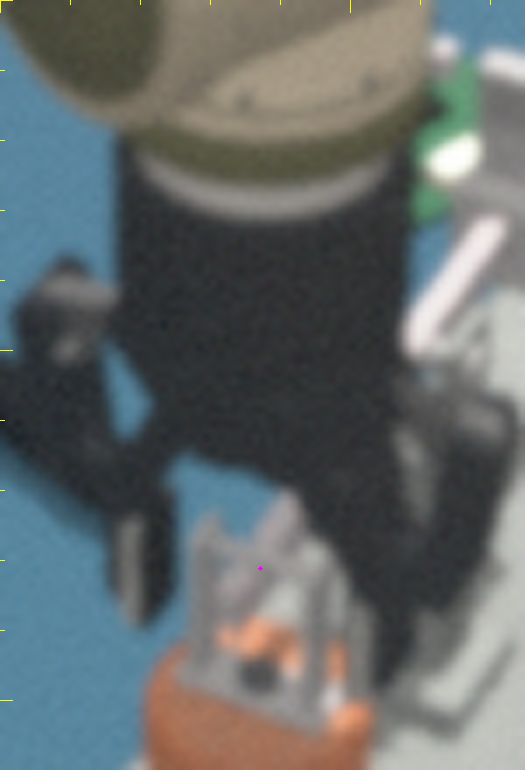

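```bash
python3 -m inch '[0,-0.4,0,0,0,0,0,-1,0,0,0,0,0,-2,0,0,0,0,0,-4,0,0,0,0,0,-6,0,0,0,0,0,-8.5,0,0,0,0,0,-11,0,0,0,0,0,-12,0,0,0,0]'; python3 - <<'E'
from h import *
for n in("scene","top"): cv2.imwrite(f"pics/{n}18.png",ctrl.capture(n)[:,:,::-1])
s=ctrl.sense();P=s["eef_pos"]; print(P,s["force"])
crop("scene",f"pics/scene18.png",280,140,135,150,5,f"pics/s22.png")
E
```

```text
time_s: 16.48
eef_pos: [600.6, -77.6, 189.1]
ee_rot: [0.531, -0.529, 0.466, -0.47]
force: [0.1, -0.1, 0.9]
grip_width: 0.703
[600.17590224 -77.44437405 186.63600903] [-0.19023878 -0.51834572 -0.33370253]
```

View pics/s22.png

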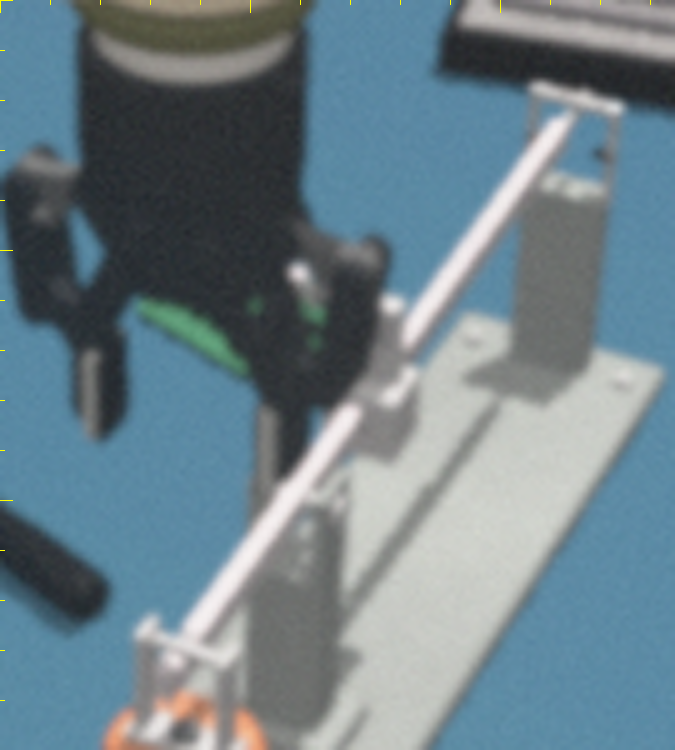

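View pics/top18.png

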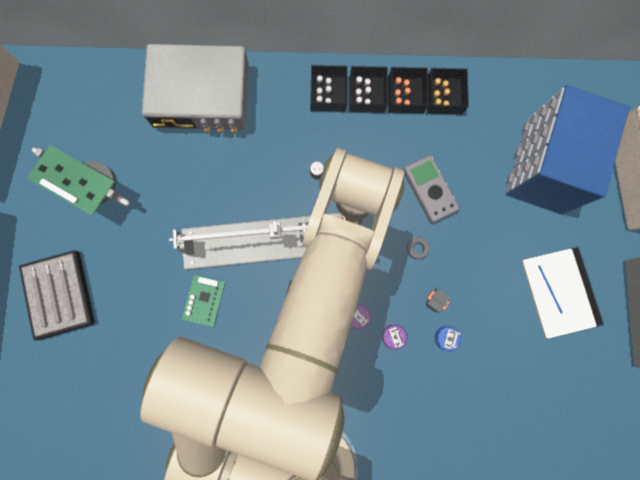

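```bash
python3 - <<'E'
from h import *
s=ctrl.sense();P=s["eef_pos"];R=Rt(s).as_matrix();print(P)
for h in(0,8,20,40,46):
  for b in(-35,0,35):
    u=proj("scene",P+R@np.array([0,-h,b]))[0]; print(h,b,u.round(1),((u-[280,140])*5).round(0))
E
```

```text
[600.17590224 -77.44437405 186.63600903]
0 -35 [300.2 245.1] [101. 526.]
0 0 [317.1 250.7] [186. 553.]
0 35 [334.5 256.4] [273. 582.]
8 -35 [300.1 241.7] [101. 509.]
8 0 [317.2 247.3] [186. 536.]
8 35 [334.6 252.9] [273. 565.]
20 -35 [300.  236.5] [100. 483.]
20 0 [317.2 242.1] [186. 510.]
20 35 [334.8 247.7] [274. 539.]
40 -35 [299.9 227.7] [100. 439.]
40 0 [317.3 233.2] [186. 466.]
40 35 [335.1 238.8] [275. 494.]
46 -35 [299.9 225.1] [ 99. 425.]
46 0 [317.3 230.5] [187. 453.]
46 35 [335.2 236.1] [276. 481.]
```

```bash
python3 - <<'E'
from h import *
crop("top","pics/top0.png",255,210,60,50,12,"pics/t20.png")
crop("scene","pics/scene0.png",335,190,40,55,12,"pics/s23.png")
crop("top","pics/top18.png",255,210,60,50,12,"pics/t21.png")
E
```

```text
(no output)
```

View pics/t20.png

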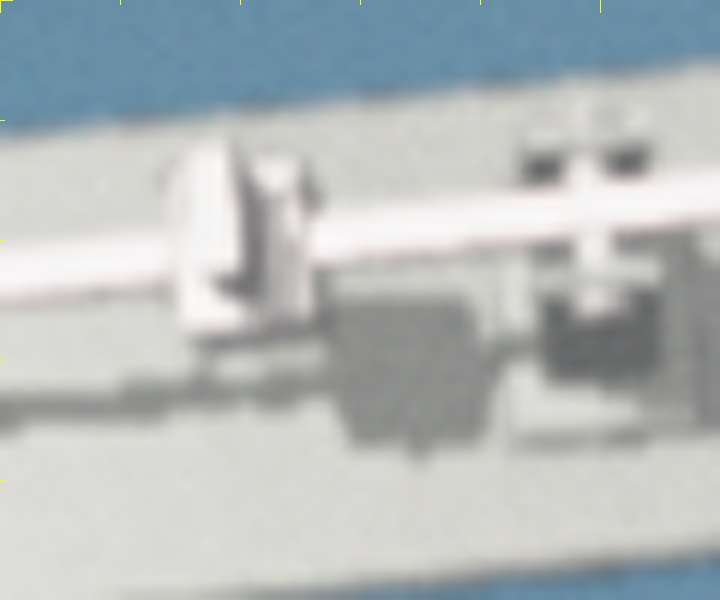

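View pics/s23.png

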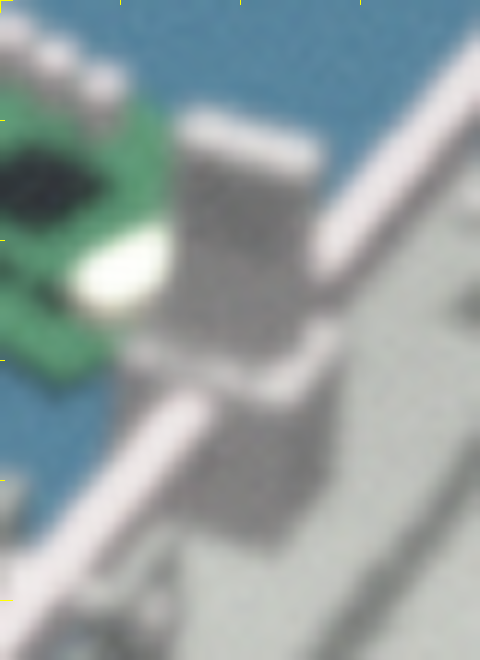

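View pics/t21.png

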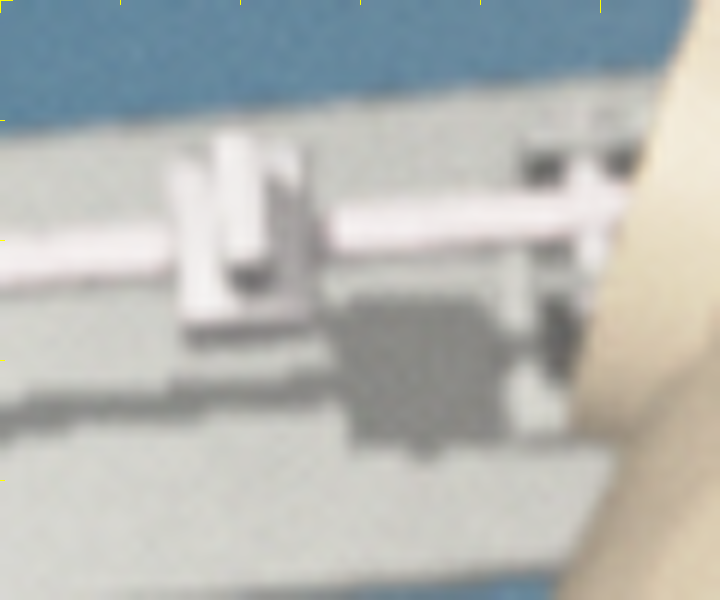

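```bash
python3 - <<'E'
from h import *
p=[586.8,21.2,.123]; c,s=np.cos(p[2]),np.sin(p[2])
def loc(q): d=np.array(q[:2])-p[:2]; return np.array([c*d[0]+s*d[1],-s*d[0]+c*d[1]])
for u,z,th in(((274.5,225.8),197,.06),((272.0,229.1),187,-.06)):
    q=onz("top",u,z); l=loc(q); print(q.round(1),l.round(1),"y on beam",l[1]+52*np.sin(th))
u=(335+252/12,190+143/12); q=onz("scene",u,187); print(q.round(1),loc(q))
E
```

```text
[578.9  87.5 197. ] [ 0.3 66.7] y on beam 69.86420215783612
[572.9  93.7 187. ] [-4.9 73.7] y on beam 70.56799646468887
[578.   96.2 187. ] [ 0.50269716 75.53444179]
```

```bash
python3 - <<'E'
from h import *
plan([582.5,57.7,187],.125)
E
```

```text
t 16.58 tcp [600.2 -77.4 186.6] F [-0.19 -0.52 -0.33] g 0.701
shift cm [-13.63  -0.06  -0.08] rot [-0.004 -0.001  0.002]
```

```bash
python3 -m inch '[-2,0,0,0,0,0,-5,0,0,0,0,0,-8,0,0,0,0,0,-11,0,0,0,0,0,-13,0,0,0,0,0,-13.7,0,0,0,0,0,-13.7,0,0,0,0,0,-13.7,0,0,0,0,0]' 1 30; python3 - <<'E'
from h import *
for n in("scene","top"): cv2.imwrite(f"pics/{n}19.png",ctrl.capture(n)[:,:,::-1])
plan([582.5,57.7,139],.125)
P=ctrl.sense()["eef_pos"]
crop("scene",f"pics/scene19.png",290,130,130,130,5,f"pics/s24.png",[([P+[0,0,35]],(255,0,255))])
E
```

```text
time_s: 17.25
eef_pos: [582.3, 58.1, 183.6]
ee_rot: [-0.53, 0.53, -0.468, 0.468]
force: [0.2, 0.6, -0.0]
grip_width: -0.001
t 17.35 tcp [582.5  57.5 183.9] F [-0.61  0.25  0.09] g -0.004
shift cm [-0.02  4.49  0.  ] rot [ 0.001 -0.002  0.   ]
```

View pics/s24.png

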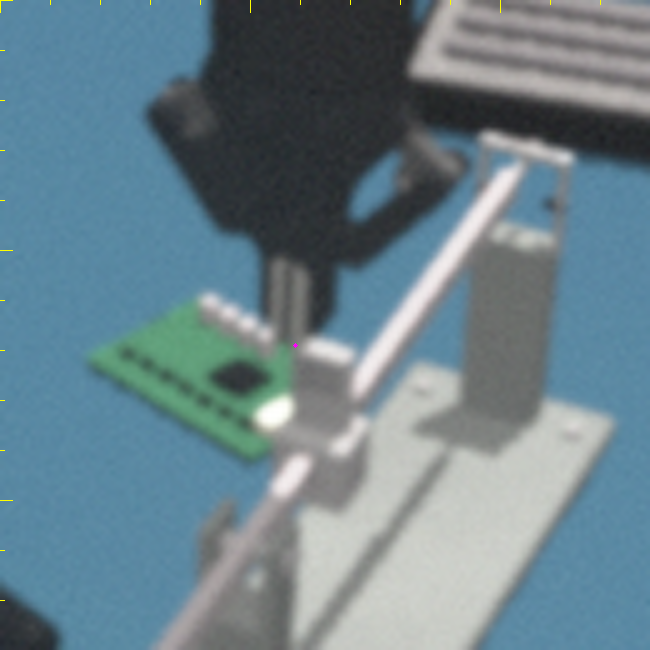

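```bash
python3 -m inch '[0,1,0,0,0,0,0,2.4,0,0,0,0,0,3.6,0,0,0,0,0,4.4,0,0,0,0,0,4.4,0,0,0,0,0,4.4,0,0,0,0]'; python3 - <<'E'
from h import *
for n in("scene",): cv2.imwrite(f"pics/{n}20.png",ctrl.capture(n)[:,:,::-1])
s=ctrl.sense();P=s["eef_pos"];print(P,s["force"])
crop("scene",f"pics/scene20.png",320,180,70,70,10,f"pics/s25.png",[([P+[0,0,35]],(255,0,255))])
E
```

```text
time_s: 17.85
eef_pos: [582.4, 58.3, 140.2]
ee_rot: [-0.53, 0.53, -0.468, 0.468]
force: [0.2, -0.4, -0.2]
grip_width: -0.001
[582.71010129  58.42811052 140.80096406] [-0.03416672 -0.2584999   0.82690946]
```

View pics/s25.png

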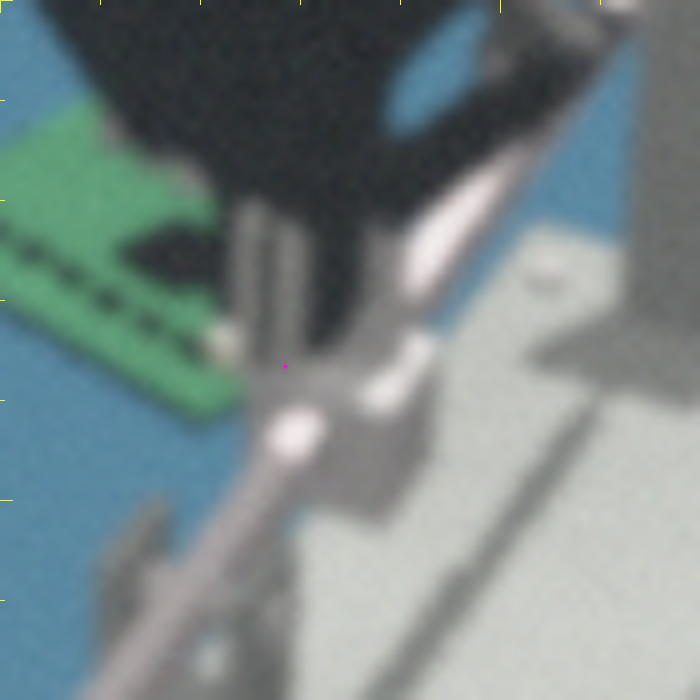

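```bash
python3 -m inch '[-0.4,0,0,0,0,0,-0.8,0,0,0,0,0,-1.1,0,0,0,0,0,-1.3,0,0,0,0,0,-1.5,0,0,0,0,0,-1.7,0,0,0,0,0,-1.9,0,0,0,0,0,-2.1,0,0,0,0,0]'; python3 -m inch '[-0.3,0,0,0,0,0,-0.6,0,0,0,0,0,-0.9,0,0,0,0,0,-1.2,0,0,0,0,0,-1.5,0,0,0,0,0,-1.8,0,0,0,0,0,-2.1,0,0,0,0,0,-2.4,0,0,0,0,0]';python3 - <<'E'
from h import *
for n in("scene",): cv2.imwrite(f"pics/{n}21.png",ctrl.capture(n)[:,:,::-1])
s=ctrl.sense();P=s["eef_pos"];print(P,s["force"])
crop("scene",f"pics/scene21.png",280,140,140,120,5,f"pics/s26.png",[([P+[0,0,35]],(255,0,255))])
E
```

```text
time_s: 18.57
eef_pos: [579.9, 79.6, 140.6]
ee_rot: [0.53, -0.53, 0.468, -0.468]
force: [-0.2, -1.7, 1.3]
grip_width: -0.001
time_s: 19.23
eef_pos: [576.8, 103.7, 140.4]
ee_rot: [-0.53, 0.53, -0.468, 0.468]
force: [0.1, -1.5, 0.5]
grip_width: -0.005
[576.72893423 104.17459037 140.41092803] [0.21974458 0.00990687 1.31859155]
```

View pics/s26.png

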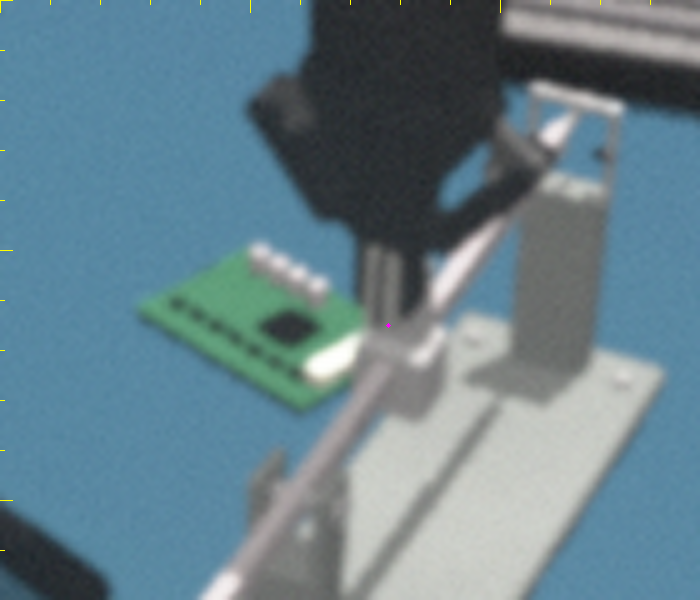

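```bash
python3 -m inch '[-0.3,-0.05,0,0,0,0,-0.7,-0.1,0,0,0,0,-1.1,-0.15,0,0,0,0,-1.5,-0.2,0,0,0,0,-1.9,-0.25,0,0,0,0,-2.3,-0.3,0,0,0,0,-2.7,-0.3,0,0,0,0,-3.0,-0.3,0,0,0,0]'; python3 -m inch '[-0.4,0,0,0,0,0,-0.8,0,0,0,0,0,-1.2,0,0,0,0,0,-1.6,0,0,0,0,0,-2,0,0,0,0,0,-2.4,0,0,0,0,0,-2.6,0,0,0,0,0,-2.6,0,0,0,0,0]';python3 - <<'E'
from h import *
for n in("scene",): cv2.imwrite(f"pics/{n}22.png",ctrl.capture(n)[:,:,::-1])
s=ctrl.sense();P=s["eef_pos"];print(P,s["force"],(P[1]-22)/.992)
crop("scene",f"pics/scene22.png",280,140,140,120,5,f"pics/s27.png",[([P+[0,0,35]],(255,0,255))])
E
```

```text
time_s: 19.95
eef_pos: [573.1, 133.7, 143.6]
ee_rot: [0.53, -0.53, 0.468, -0.468]
force: [-1.4, -3.1, -0.1]
grip_width: 0.002
time_s: 20.62
eef_pos: [569.9, 159.5, 143.5]
ee_rot: [0.53, -0.53, 0.468, -0.468]
force: [0.1, -0.2, 0.4]
grip_width: -0.003
[569.95235399 159.28221479 143.45704886] [0.03446394 0.30947825 0.76585743] 138.3893294261239
```

View pics/s27.png

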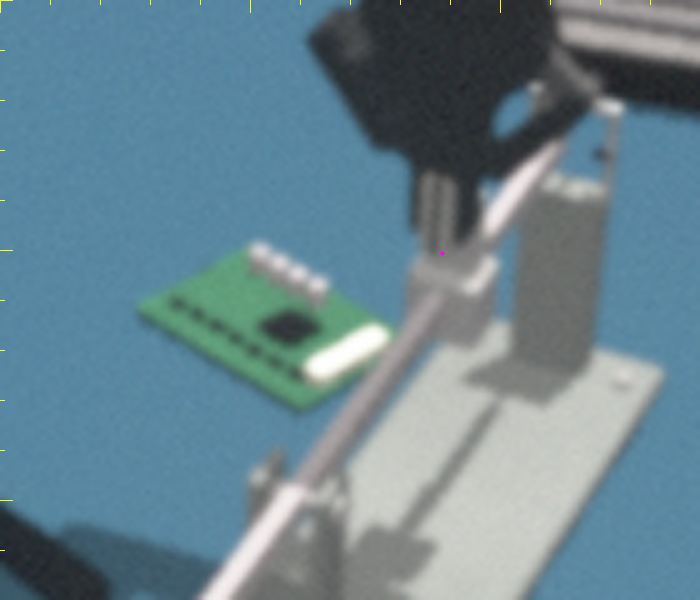

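```bash
python3 -m inch '[-0.2,0,0,0,0,0,-0.4,0,0,0,0,0,-0.6,0,0,0,0,0,-0.8,0,0,0,0,0,-0.8,0,0,0,0,0,0.5,0,0,0,0,0,2,0,0,0,0,0,3.2,0,0,0,0,0]'; python3 -m inch '[0,0,0,0,0,0,0,0,0,0,0,0,0,0,0,0,0,0,0,0,0,0,0,0,0,0,0,0,0,0,0,0,0,0,0,0,0,0,0,0,0,0,0,0,0,0,0,0]';python3 - <<'E'
from h import *
for n in("scene","top"): cv2.imwrite(f"pics/{n}23.png",ctrl.capture(n)[:,:,::-1])
s=ctrl.sense();P=s["eef_pos"];print(P,s["force"],(P[1]-22)/.992)
crop("scene",f"pics/scene23.png",340,140,80,80,9,f"pics/s28.png")
E
```

```text
time_s: 21.33
eef_pos: [574.1, 125.7, 143.4]
ee_rot: [-0.53, 0.53, -0.468, 0.468]
force: [-0.5, -0.1, -0.1]
grip_width: 0.002
time_s: 22.0
eef_pos: [573.9, 127.4, 143.4]
ee_rot: [-0.53, 0.53, -0.468, 0.468]
force: [0.4, -0.1, -0.6]
grip_width: 0.002
[573.89246936 127.27179887 143.42810176] [0.30146778 0.56073684 0.95256339] 106.12076498874231
```

View pics/s28.png

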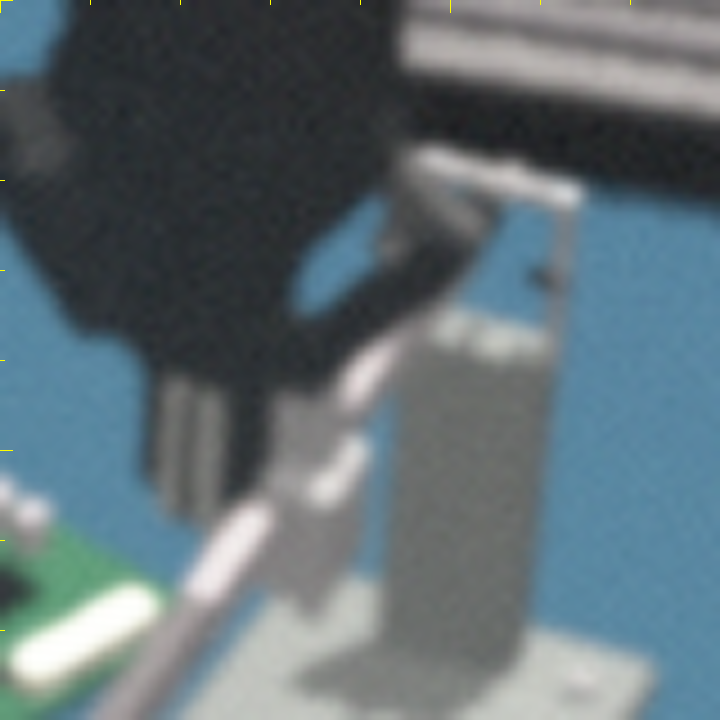

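```bash
python3 -m inch '[-1,0,0,0,0,0,-2,0,0,0,0,0,-3,0,0,0,0,0,-3.6,0,0,0,0,0,-3.9,0,0,0,0,0,-4.2,0,0,0,0,0,-4.5,0,0,0,0,0,-4.5,0,0,0,0,0]'; python3 -m inch '[1,0,0,0,0,0,4,0,0,0,0,0,6,0,0,0,0,0,6,0,0,0,0,0,6,0,0,0,0,0,6,0,0,0,0,0,6,0,0,0,0,0,6,0,0,0,0,0]';python3 -m inch '[0,0,0,0,0,0,0,0,0,0,0,0,0,0,0,0,0,0,0,0,0,0,0,0,0,0,0,0,0,0,0,0,0,0,0,0]';python3 - <<'E'
from h import *
for n in("scene","top"): cv2.imwrite(f"pics/{n}24.png",ctrl.capture(n)[:,:,::-1])
s=ctrl.sense();P=s["eef_pos"];print(P,s["force"],(P[1]-22)/.992)
crop("scene",f"pics/scene24.png",340,140,80,80,9,f"pics/s29.png")
E
```

```text
time_s: 22.77
eef_pos: [568.2, 172.2, 143.4]
ee_rot: [-0.53, 0.53, -0.468, 0.468]
force: [-0.2, 0.2, 1.0]
grip_width: -0.003
time_s: 23.43
eef_pos: [575.7, 112.9, 143.4]
ee_rot: [0.53, -0.53, 0.468, -0.468]
force: [-0.3, 1.1, -0.3]
grip_width: -0.001
time_s: 23.93
eef_pos: [575.8, 112.3, 143.5]
ee_rot: [-0.53, 0.53, -0.468, 0.468]
force: [0.3, -0.3, 0.4]
grip_width: -0.003
[575.77987047 112.28444537 143.44534874] [-0.10800063  1.20249523 -0.13746565] 91.01254573187715
```

View pics/s29.png

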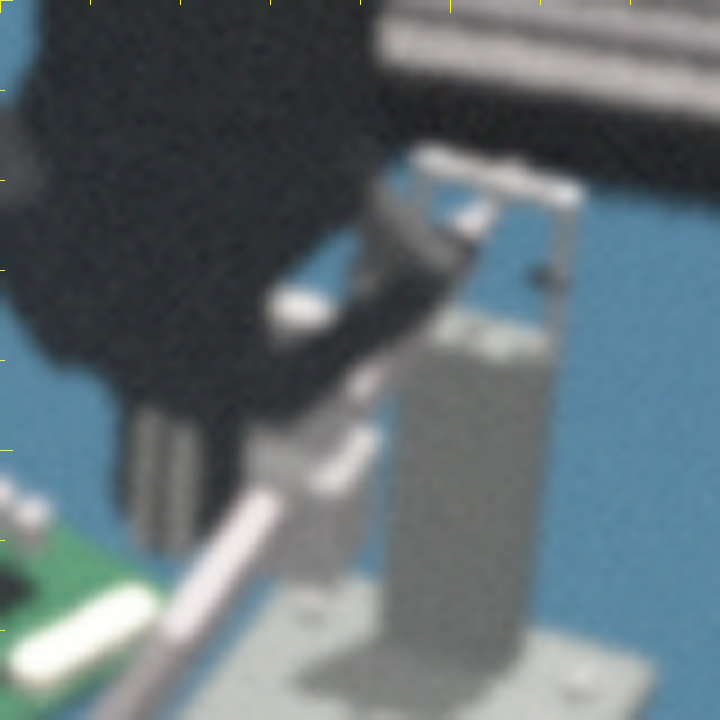

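```bash
python3 -m inch '[-1.5,0,0,0,0,0,-3.5,0,0,0,0,0,-5,0,0,0,0,0,-5.8,0,0,0,0,0,-6.05,0,0,0,0,0,-6.3,0,0,0,0,0,-6.5,0,0,0,0,0,-6.5,0,0,0,0,0]'; python3 -m inch '[1,0,0,0,0,0,4,0,0,0,0,0,6.5,0,0,0,0,0,6.5,0,0,0,0,0,6.5,0,0,0,0,0,6.5,0,0,0,0,0,6.5,0,0,0,0,0,6.5,0,0,0,0,0]';python3 -m inch '[0,0,0,0,0,0,0,0,0,0,0,0,0,0,0,0,0,0,0,0,0,0,0,0,0,0,0,0,0,0,0,0,0,0,0,0]';python3 - <<'E'
from h import *
for n in("scene","top"): cv2.imwrite(f"pics/{n}25.png",ctrl.capture(n)[:,:,::-1])
s=ctrl.sense();P=s["eef_pos"];print(P,s["force"],(P[1]-22)/.992)
crop("scene",f"pics/scene25.png",340,140,80,80,9,f"pics/s30.png")
E
```

```text
time_s: 24.7
eef_pos: [567.8, 176.5, 143.4]
ee_rot: [-0.53, 0.53, -0.468, 0.468]
force: [0.5, -0.2, -0.4]
grip_width: 0.003
time_s: 25.37
eef_pos: [575.7, 112.9, 143.5]
ee_rot: [0.53, -0.53, 0.468, -0.468]
force: [-0.3, -0.1, 0.5]
grip_width: -0.002
time_s: 25.87
eef_pos: [575.8, 112.3, 143.4]
ee_rot: [0.53, -0.53, 0.468, -0.468]
force: [0.4, -1.4, 0.1]
grip_width: 0.003
[575.74625011 112.31738227 143.421754  ] [ 0.46559032 -0.56592366  0.21080565] 91.04574825957705
```

View pics/s30.png

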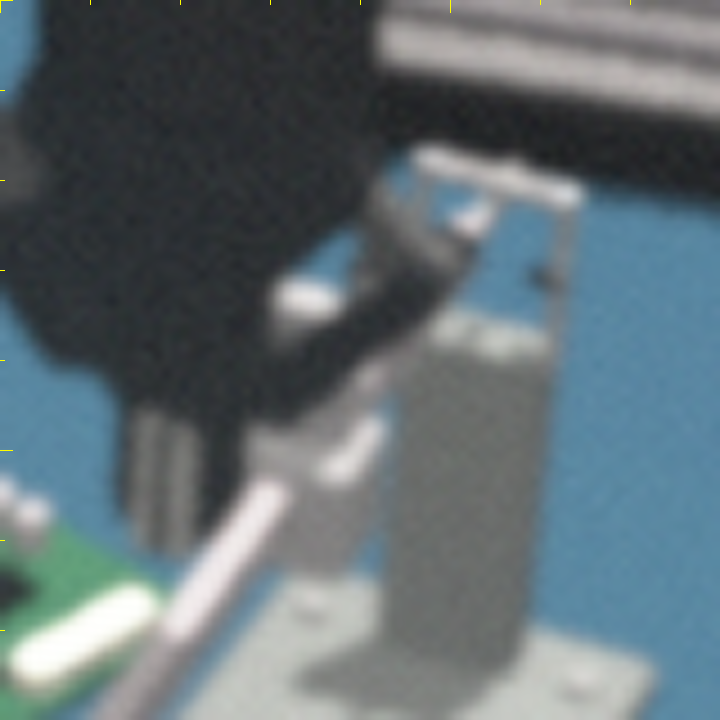

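```bash
python3 -m inch '[-1.5,0,0,0,0,0,-3.5,0,0,0,0,0,-5.2,0,0,0,0,0,-6.2,0,0,0,0,0,-6.5,0,0,0,0,0,-6.8,0,0,0,0,0,-7,0,0,0,0,0,-7,0,0,0,0,0]'; python3 -m inch '[1,0,0,0,0,0,4,0,0,0,0,0,7,0,0,0,0,0,7,0,0,0,0,0,7,0,0,0,0,0,7,0,0,0,0,0,7,0,0,0,0,0,7,0,0,0,0,0]';python3 -m inch '[0,0,0,0,0,0,0,0,0,0,0,0,0,0,0,0,0,0,0,0,0,0,0,0,0,0,0,0,0,0,0,0,0,0,0,0]';python3 - <<'E'
from h import *
for n in("scene","top"): cv2.imwrite(f"pics/{n}26.png",ctrl.capture(n)[:,:,::-1])
s=ctrl.sense();P=s["eef_pos"];print(P,s["force"],(P[1]-22)/.992)
crop("scene",f"pics/scene26.png",340,140,80,80,9,f"pics/s31.png")
E
```

```text
time_s: 26.63
eef_pos: [567.2, 181.4, 143.4]
ee_rot: [-0.53, 0.53, -0.468, 0.468]
force: [0.3, 0.0, -0.2]
grip_width: 0.001
time_s: 27.3
eef_pos: [575.7, 113.0, 143.5]
ee_rot: [0.53, -0.53, 0.468, -0.468]
force: [-0.5, 0.6, 0.5]
grip_width: -0.003
time_s: 27.8
eef_pos: [575.8, 112.3, 143.4]
ee_rot: [0.53, -0.53, 0.468, -0.468]
force: [0.3, -0.3, 0.4]
grip_width: -0.001
[575.79202701 112.3043627  143.47928469] [-1.30837982 -0.03146668 -0.06974183] 91.03262369176359
```

View pics/s31.png

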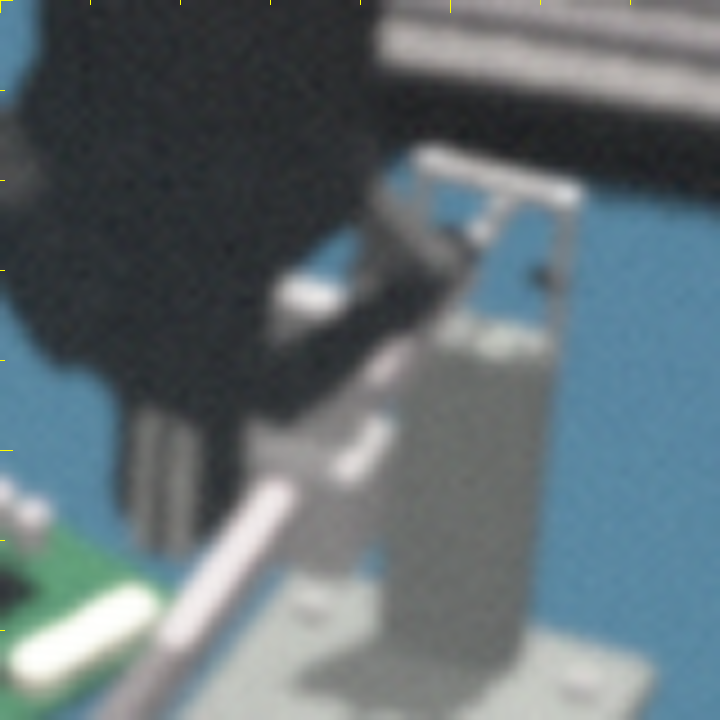

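```bash
python3 -m inch '[2,0,0,0,0,0,3,0,0,0,0,0,3,0,0,0,0,0,3,0,0,0,0,0]';python3 - <<'E'
from h import *
for n in("scene",): cv2.imwrite(f"pics/{n}27.png",ctrl.capture(n)[:,:,::-1])
s=ctrl.sense();P=s["eef_pos"];print(P,s["force"],(P[1]-22)/.992)
o=[]
for k in(0,18,14,27): crop("scene",f"pics/scene{k}.png",375,150,45,45,8,f"pics/z.png"); o.append(cv2.imread("pics/z.png"))
cv2.imwrite("pics/s32.png",cv2.resize(np.vstack([np.hstack(o[:2]),np.hstack(o[2:])]),(600,600)))
# model
p=[587,22,.125]
for th in(-.06,0,.03,.06):
    for y,z in((303,0),(318,0)):
        l=[(0,y*np.cos(th)-z*np.sin(th),140+y*np.sin(th)+z)]
        u=proj("scene",W(p,l))[0]; print(th,y,u.round(1))
E
```

```text
time_s: 28.23
eef_pos: [579.5, 82.3, 143.4]
ee_rot: [0.53, -0.53, 0.468, -0.468]
force: [0.1, 0.4, 0.9]
grip_width: 0.003
[579.4388385   82.75720466 143.42347482] [ 1.06305757 -0.02339276  0.14064729] 61.24718211779139
-0.06 303 [393.  176.4]
-0.06 318 [395.2 173.8]
0 303 [393.8 169.8]
0 318 [396.  166.9]
0.03 303 [394.1 166.5]
0.03 318 [396.3 163.5]
0.06 303 [394.4 163.3]
0.06 318 [396.6 160.1]
```

View pics/s32.png

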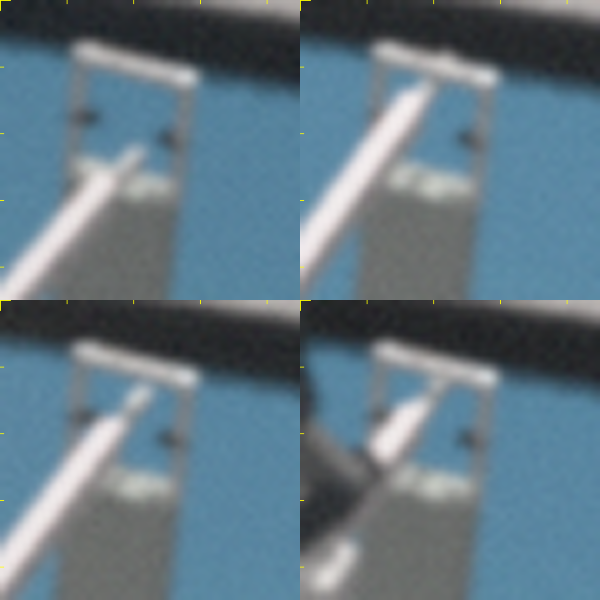

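```bash
python3 -m inch '[-2,0,0,0,0,0,-4.5,0,0,0,0,0,-7,0,0,0,0,0,-9,0,0,0,0,0,-9.7,0,0,0,0,0,-10,0,0,0,0,0,-10.2,0,0,0,0,0,-10.3,0,0,0,0,0]'; python3 -m inch '[0,0,0,0,0,0,0.5,0,0,0,0,0,3,0,0,0,0,0,6,0,0,0,0,0,9,0,0,0,0,0,10.3,0,0,0,0,0,10.3,0,0,0,0,0,10.3,0,0,0,0,0]';python3 -m inch '[0,0,0,0,0,0,0,0,0,0,0,0,0,0,0,0,0,0,0,0,0,0,0,0,0,0,0,0,0,0,0,0,0,0,0,0,0,0,0,0,0,0,0,0,0,0,0,0]';python3 - <<'E'
from h import *
for n in("scene","top"): cv2.imwrite(f"pics/{n}28.png",ctrl.capture(n)[:,:,::-1])
s=ctrl.sense();P=s["eef_pos"];print(P,s["force"],(P[1]-22)/.992)
o=[]
for k in(0,18,14,28): crop("scene",f"pics/scene{k}.png",375,150,45,45,8,f"pics/z.png"); o.append(cv2.imread("pics/z.png"))
cv2.imwrite("pics/s33.png",cv2.resize(np.vstack([np.hstack(o[:2]),np.hstack(o[2:])]),(600,600)))
E
```

```text
time_s: 28.95
eef_pos: [566.8, 184.2, 143.3]
ee_rot: [-0.53, 0.53, -0.468, 0.468]
force: [-1.3, -1.8, -1.3]
grip_width: 0.001
time_s: 29.62
eef_pos: [579.6, 82.1, 143.5]
ee_rot: [0.53, -0.529, 0.469, -0.468]
force: [0.2, 0.2, -0.4]
grip_width: -0.003
time_s: 30.28
eef_pos: [579.5, 82.6, 143.4]
ee_rot: [0.53, -0.53, 0.468, -0.468]
force: [-0.5, -0.6, -0.0]
grip_width: -0.001
[579.4901566   82.54177272 143.45574005] [-0.1161076  -0.03789341  0.02015901] 61.03001282194171
```

View pics/s33.png

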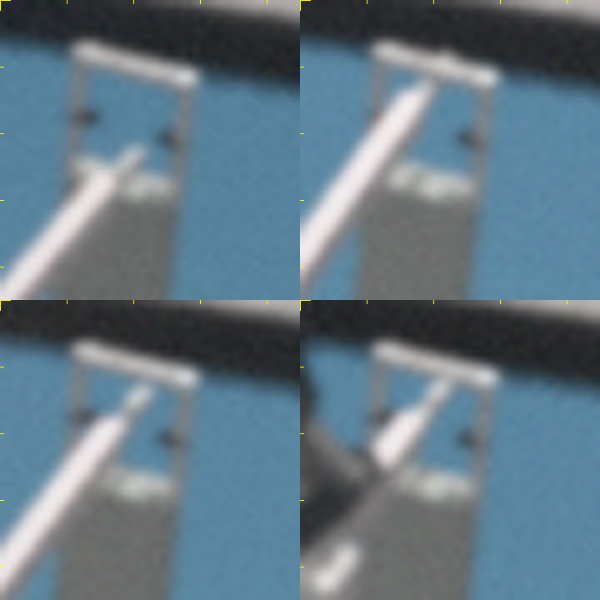

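```bash
python3 -m inch '[-2,0,0,0,0,0,-4.5,0,0,0,0,0,-7,0,0,0,0,0,-9,0,0,0,0,0,-9.9,0,0,0,0,0,-10.2,0,0,0,0,0,-10.4,0,0,0,0,0,-10.54,0,0,0,0,0]'; python3 -m inch '[0,0,0,0,0,0,0.5,0,0,0,0,0,3,0,0,0,0,0,6,0,0,0,0,0,9,0,0,0,0,0,11.5,0,0,0,0,0,12.5,0,0,0,0,0,12.5,0,0,0,0,0]';python3 -m inch '[0,0,0,0,0,0,0,0,0,0,0,0,0,0,0,0,0,0,0,0,0,0,0,0,0,0,0,0,0,0,0,0,0,0,0,0,0,0,0,0,0,0,0,0,0,0,0,0]';python3 - <<'E'
from h import *
for n in("scene","top"): cv2.imwrite(f"pics/{n}29.png",ctrl.capture(n)[:,:,::-1])
s=ctrl.sense();P=s["eef_pos"];print(P,s["force"],(P[1]-22)/.992)
o=[]
for k in(27,28,29): crop("scene",f"pics/scene{k}.png",380,150,26,45,10,f"pics/z.png"); o.append(cv2.imread("pics/z.png"))
cv2.imwrite("pics/s34.png",np.hstack(o))
E
```

```text
time_s: 31.05
eef_pos: [566.5, 186.2, 143.3]
ee_rot: [-0.53, 0.53, -0.468, 0.468]
force: [-0.7, -0.8, -0.9]
grip_width: -0.002
time_s: 31.72
eef_pos: [582.3, 60.6, 143.5]
ee_rot: [0.529, -0.529, 0.469, -0.469]
force: [-0.3, 0.2, 0.1]
grip_width: -0.002
time_s: 32.38
eef_pos: [581.9, 63.2, 143.5]
ee_rot: [0.53, -0.53, 0.468, -0.468]
force: [0.0, 0.3, 0.2]
grip_width: -0.001
[581.87689509  63.13160645 143.42181474] [1.87767699 0.16604511 0.55356038] 41.46331295720107
```

View pics/s34.png

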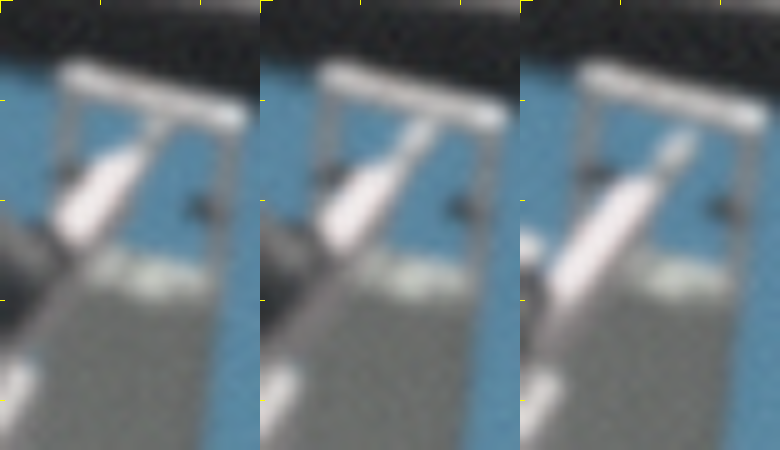

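```bash
cat > tilt.py <<'E'
from h import *
def rows(f,us=(387,388,389,390)):
    im=cv2.GaussianBlur(cv2.imread(f),(0,0),.6)[:,:,2].astype(float); out=[]
    for u in us:
        c=im[158:196,u]; w=np.clip(c-165,0,None); out.append(158+(w*np.arange(38)).sum()/max(w.sum(),1e-6))
    return np.array(out)
if __name__=="__main__":
    p=[587,22,.125]
    print("model",[np.round(proj("scene",W(p,[(0,y*np.cos(t),140+y*np.sin(t)+7) for y in(265,275,285)])),1).tolist() for t in(-.06,0,.06)])
    a,b=rows("pics/scene0.png"),rows("pics/scene18.png"); print(a.round(2),b.round(2))
    import sys
    for k in sys.argv[1:]:
        r=rows(f"pics/scene{k}.png"); print(k,r.round(2),(-.06+.12*(r-a)/(b-a)).round(4))
E
python3 tilt.py 14 15 24 27 28 29
```

```text
model [[[387.6, 180.7], [389.1, 178.9], [390.6, 177.1]], [[388.2, 174.8], [389.8, 172.7], [391.3, 170.8]], [[388.7, 169.0], [390.3, 166.8], [391.8, 164.6]]]
[180.19 178.44 177.31 176.82] [170.48 168.9  167.84 167.07]
14 [173.87 172.54 171.05 169.98] [0.0181 0.0142 0.0193 0.0242]
15 [171.5  170.03 168.5  167.6 ] [0.0474 0.0458 0.0517 0.0536]
24 [158.   158.   164.35 168.33] [0.2142 0.197  0.1043 0.0445]
27 [171.03 170.23 169.09 168.05] [0.0532 0.0432 0.0442 0.048 ]
28 [171.72 171.09 170.1  169.04] [0.0446 0.0324 0.0314 0.0359]
29 [173.99 172.59 171.17 170.09] [0.0166 0.0135 0.0178 0.0228]
```

```bash
python3 -m inch '[-3,0,0,0,0,0,-6,0,0,0,0,0,-9,0,0,0,0,0,-11,0,0,0,0,0,-12,0,0,0,0,0,-12.4,0,0,0,0,0,-12.6,0,0,0,0,0,-12.66,0,0,0,0,0]'; python3 -m inch '[0,0,0,0,0,0,0.5,0,0,0,0,0,3,0,0,0,0,0,6,0,0,0,0,0,9,0,0,0,0,0,11.5,0,0,0,0,0,12.5,0,0,0,0,0,12.5,0,0,0,0,0]';python3 -m inch '[0,0,0,0,0,0,0,0,0,0,0,0,0,0,0,0,0,0,0,0,0,0,0,0,0,0,0,0,0,0,0,0,0,0,0,0,0,0,0,0,0,0,0,0,0,0,0,0]';python3 - <<'E'
from h import *
for n in("scene",): cv2.imwrite(f"pics/{n}30.png",ctrl.capture(n)[:,:,::-1])
E
python3 tilt.py 29 30
```

```text
time_s: 33.15
eef_pos: [566.4, 188.0, 143.3]
ee_rot: [-0.53, 0.53, -0.468, 0.468]
force: [0.3, 0.2, -0.3]
grip_width: -0.001
time_s: 33.82
eef_pos: [582.0, 62.1, 143.4]
ee_rot: [-0.529, 0.529, -0.469, 0.469]
force: [-0.2, 0.5, 0.2]
grip_width: -0.003
time_s: 34.48
eef_pos: [581.7, 64.8, 143.4]
ee_rot: [0.53, -0.53, 0.468, -0.468]
force: [0.5, -0.1, 0.9]
grip_width: 0.001
model [[[387.6, 180.7], [389.1, 178.9], [390.6, 177.1]], [[388.2, 174.8], [389.8, 172.7], [391.3, 170.8]], [[388.7, 169.0], [390.3, 166.8], [391.8, 164.6]]]
[180.19 178.44 177.31 176.82] [170.48 168.9  167.84 167.07]
29 [173.99 172.59 171.17 170.09] [0.0166 0.0135 0.0178 0.0228]
30 [174.62 173.03 171.71 170.77] [0.0088 0.008  0.011  0.0144]
```

```bash
python3 -m inch '[-3,0,0,0,0,0,-6,0,0,0,0,0,-9,0,0,0,0,0,-11,0,0,0,0,0,-12,0,0,0,0,0,-12.4,0,0,0,0,0,-12.6,0,0,0,0,0,-12.69,0,0,0,0,0]'; python3 -m inch '[0,0,0,0,0,0,0.5,0,0,0,0,0,3,0,0,0,0,0,6,0,0,0,0,0,9,0,0,0,0,0,11.5,0,0,0,0,0,12.5,0,0,0,0,0,12.5,0,0,0,0,0]';python3 -m inch '[0,0,0,0,0,0,0,0,0,0,0,0,0,0,0,0,0,0,0,0,0,0,0,0,0,0,0,0,0,0,0,0,0,0,0,0,0,0,0,0,0,0,0,0,0,0,0,0]';python3 - <<'E'
from h import *
for n in("scene",): cv2.imwrite(f"pics/{n}31.png",ctrl.capture(n)[:,:,::-1])
E
python3 tilt.py 30 31
```

```text
time_s: 35.2
eef_pos: [566.1, 189.7, 143.3]
ee_rot: [-0.53, 0.53, -0.468, 0.468]
force: [-0.2, -0.9, -0.3]
grip_width: -0.001
time_s: 35.87
eef_pos: [581.8, 64.0, 143.5]
ee_rot: [-0.529, 0.529, -0.469, 0.469]
force: [-0.5, 0.3, 0.2]
grip_width: -0.0
time_s: 36.53
eef_pos: [581.5, 66.7, 143.4]
ee_rot: [0.53, -0.53, 0.468, -0.468]
force: [-0.0, -0.2, 0.3]
grip_width: -0.002
model [[[387.6, 180.7], [389.1, 178.9], [390.6, 177.1]], [[388.2, 174.8], [389.8, 172.7], [391.3, 170.8]], [[388.7, 169.0], [390.3, 166.8], [391.8, 164.6]]]
[180.19 178.44 177.31 176.82] [170.48 168.9  167.84 167.07]
30 [174.62 173.03 171.71 170.77] [0.0088 0.008  0.011  0.0144]
31 [175.63 174.03 172.65 171.8 ] [-0.0037 -0.0045 -0.001   0.0019]
```

```bash
python3 -m inch '[0,-1,0,0,0,0,0,-3,0,0,0,0,0,-6,0,0,0,0,0,-9,0,0,0,0,0,-12,0,0,0,0,0,-13,0,0,0,0,0,-13,0,0,0,0,0,-13,0,0,0,0]'; python3 -m inch '[0,0,-3,0,0,0,0,0,-6,0,0,0,0,0,-9,0,0,0,0,0,-12,0,0,0,0,0,-14,0,0,0,0,0,-14,0,0,0,0,0,-14,0,0,0,0,0,-14,0,0,0]';python3 - <<'E'
from h import *
for n in("scene","top"): cv2.imwrite(f"pics/{n}32.png",ctrl.capture(n)[:,:,::-1])
s=ctrl.sense();print(s["eef_pos"],s["force"],s["time_s"])
crop("scene",f"pics/scene32.png",280,140,135,150,5,f"pics/s40.png")
E
python3 tilt.py 31 32
```

```text
time_s: 37.25
eef_pos: [581.3, 66.6, 273.0]
ee_rot: [-0.53, 0.53, -0.468, 0.468]
force: [-0.4, 0.1, -1.6]
grip_width: -0.002
time_s: 37.92
eef_pos: [442.7, 49.2, 272.6]
ee_rot: [-0.53, 0.53, -0.469, 0.468]
force: [-0.4, -0.1, -0.4]
grip_width: -0.003
[443.00330516  49.25640946 272.64082311] [ 0.13738383 -0.00746197  0.11425015] 38.0167
model [[[387.6, 180.7], [389.1, 178.9], [390.6, 177.1]], [[388.2, 174.8], [389.8, 172.7], [391.3, 170.8]], [[388.7, 169.0], [390.3, 166.8], [391.8, 164.6]]]
[180.19 178.44 177.31 176.82] [170.48 168.9  167.84 167.07]
31 [175.63 174.03 172.65 171.8 ] [-0.0037 -0.0045 -0.001   0.0019]
32 [175.66 174.11 172.78 171.9 ] [-0.004  -0.0055 -0.0025  0.0006]
```

View pics/s40.png

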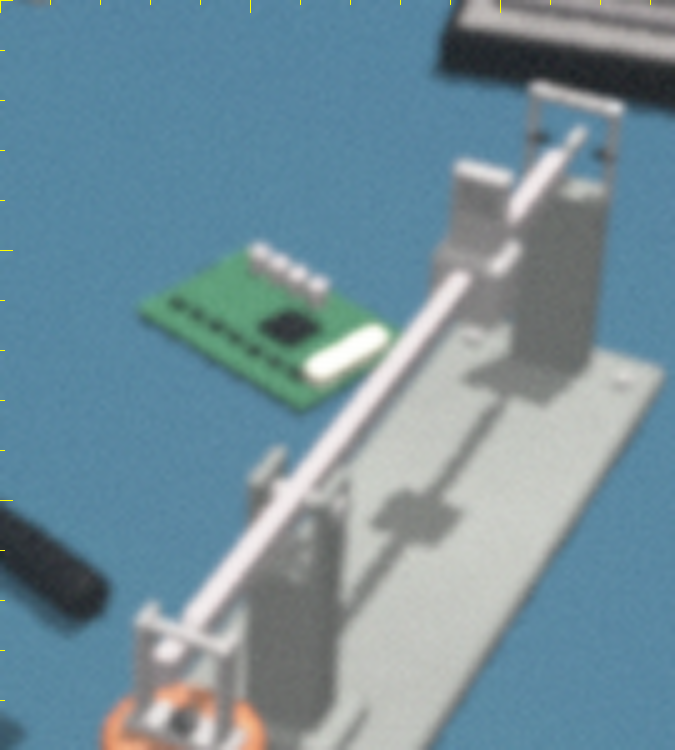

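View pics/top32.png

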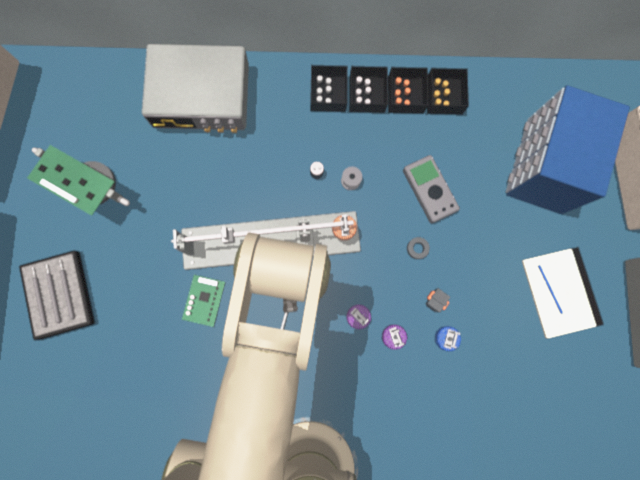

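The pictures show the choke hanging free in the notch. The tip passes midway between the black marks, which sit at crop (538,137) and (603,155), and the other parts have not moved. The arm is clear and reads no contact.

```bash
python3 - <<'E'
from h import *
cv2.imwrite("pics/scene33.png",ctrl.capture("scene")[:,:,::-1])
import tilt; a,b,r=[tilt.rows(f"pics/scene{k}.png") for k in(0,18,33)]; print((-.06+.12*(r-a)/(b-a)).round(4))
print(ctrl.finish_job(), ctrl.sense()["time_s"])
E
```

```text
[-0.0038 -0.0055 -0.0033  0.0009]
the job is handed in; nothing more can be done
the job is handed in; nothing more can be done
```

I hung the copper choke by its cross-pin in the beam's notch, let go, and slid the poise out with the closed fingertip until the beam floated level. Then I backed the arm away and handed in at about 38 s of the 72 s allowed.

- **Level:** the last three pictures show the beam steady at about -0.003 rad. That puts the tip about 1 mm below the middle of the loop, in line with the black marks.
- **Touching and other parts:** the wrist force read about zero with the arm clear. The other bench parts looked unmoved in the last overhead picture. The screwdriver was partly hidden by the arm.
- **Forces:** the largest readings I saw were about 5.5 N down on the beam while lowering the choke, 5 N sideways in the notch, and 3 N while pushing the poise. These are sampled readings, so short peaks between them would not show.
- **Mass:** the wrist force gave about 0.40 kg for the choke. The balance point, with the poise about 180 mm from the pivot, points to about 0.41 kg.

Two checks disagreed:
- **Fingertip height:** the fingertips in the camera images were about 35 mm higher than the reported TCP. The grasp width and contact heights agreed with the images, so I worked to those.
- **Scene camera:** its pictures sat about 1.5–2 pixels off the projected positions, so I measured the beam's tilt against its two stops instead.

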